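# Set up the large drip coffee filter on the glass

### The arm

A 7-joint arm with a two-finger parallel gripper is mounted at the origin on the work surface; the furniture and walls round the work are solid. World frame = base frame: x ahead of the robot, y to its left, z up, the work surface at z = 0. Lengths are in m, angles in rad, forces in N, time in s.
With the tool pointing down it reaches from about 0.35 to 0.775 m from the base axis. Payload 3.1 kg.
Tool frame: the origin (TCP) lies midway between the tips of the shut fingers; the grasp point (between the pads) lies 19 mm behind it; z points along the fingers, y is the line along which they close (so a half turn about z gives the same grasp; the last joint's range is limited). The gripper opens to 85 mm and grips with 20 to 120 N. Pads are 22 mm wide; open, the fingers measure 114 mm over their backs; the gripper's body (76 mm by 85 mm) begins 54 mm behind the grasp point. The pads swing forward as they close: fully open they stand 13 mm farther back than shut.
Start: joints at [1.088, 0.311, 0.014, 1.512, -0.004, 1.319, -0.027], TCP at [0.235, -0.497, 0.231] pointing down, gripper open.
Joint ranges: [-2.7, 2.7], [-0.3, 1.91], [-1.27, 1.3], [0.12, 2.57], [-1.44, 4.58], [0.2, 2.03], [-3.05, 3.05]. Speed limits (rad/s): [2.79, 2.79, 3.14, 3.14, 3.14, 3.14, 3.14].

### API

Orientations are given as a unit quaternion [w, x, y, z].
In Python, from bench import arm gives the robot as it stands. The module is installed in compiled form; this text tells all that it offers.
- The arm moves only by the tool jog_arm, never from a script. Its arguments are lists of equal length, an entry for each row: "delta_pos": the shift along the tool's x, y, z in cm, a list of three; "delta_rot": the turn, a rotation vector about the tool's x, y, z in degrees, a list of three; "hand": the opening, from 0 (shut) to 1 (fully open). A call has exactly 5 rows; each row shifts and turns the commanded pose from where the row before left it, along the tool's axes as they then stand; what a row does not reach is not made up. A row lasts 1/10 s, in which the tool goes at most 50 mm and 8.59 degrees, less where a joint would pass 70% of its speed; a pose out of reach is approached as far as the arm can. A call with a gripper value outside its range is refused whole. The fingers move at their own pace and stop on an object; "force" is the grip in N (left out, the last holds). Time passes only in rows, so rows that do not move let the fingers close, or fill a call up. It gives the time, the measured TCP pose, the force, the opening and the grip force at its end, in the units of the state.
- arm.observe(): the state, without advancing time (a new reading comes with each control period).
- arm.grab_frame(name): name is "side" or "top"; returns a dict with "pixels" (420x560x3 uint8, blue, green, red), "fx", "fy", "cx", "cy" (pixels), "k1" (the pictures are not rectified: a ray, as slopes to the right and down, at radius r is drawn at 1 + k1 r^2 times it, then the intrinsics apply), "R" (3x3) and "t" (3): a world point X has camera coordinates R X + t. Camera axes: x right, y down, z forward; pixel columns grow to the right and rows downward; lengths in m; the calibration is good to about 2 mm. A picture is of the moment at which its call begins. There is no depth.
- arm.sign_off(): hands the job in; it is judged then, once.
Trained networks look in the newest picture that a camera, given by its name, has taken for a name from the list of things; names that differ only in an ending like _2 or _b are one class to them, and where a whole thing is asked for, a point or a joint stands for the part that bears it (a point fixed in the world has none). Each returns a list of dicts, best first, with "p" (0 to 1); they miss things now and then, are a little off and sometimes report something else, mostly with a low value. They report only what shows in the picture. A call takes as long as a camera call.
- arm.search_frame(camera, label): "box" ([left, top, right, bottom] in pixels, round what is visible of it).
The state is a dict: "t": time; "qpos": joint angles; "dq": joint speeds; "effort": joint torques, N m; "eef_pos": TCP position; "ee_rot": TCP orientation; "contact_force": force on the tool from outside, world axes, zero at the start; "wrist_torque": the same for the moment, N m; "gripper_width": opening from 0.0 (shut) to 1.0 (fully open); "gripper_force": force on a finger pad.
Only numpy, scipy, OpenCV 4.12 (cv2) and the standard library are available. Lean on these libraries where they do the work, as an engineer would, in place of code of your own. Each camera call takes 0.05 s, during which the arm holds its last target. There are 200 camera calls.

### The job

Get the large metal drip-coffee filter ready on the glass tumbler, one piece after another from the glass upwards: the drip plate on the mouth of the glass, the large chamber over the boss of the plate, the large press down inside the chamber, and last the large lid on the chamber, every piece seated fully and level. The small filter with its own small press and small lid, and the two mugs, are for someone else: leave them standing where they are.

Things in the scene. Friction and masses are not known exactly. Their poses are not given: they have to be found in the camera images.
- tumbler: Clear glass tumbler, the only one, 91 mm tall, 80 mm across at its mouth (about 66 mm clear inside near the rim), tapering a little downwards, loose (about 0.25 kg). Origin: centre of its underside, z up. It is the base of the stack and need not be moved.
- plate: Large filter's drip plate: steel disc 100 mm across, boss up. Origin: centre of its underside, z up. Skirt 58 mm across at z 0-8 mm drops into the glass; the disc, z 8-11 mm, rests on the rim (origin ends 83 mm above the tumbler's). Grip the boss: 48 mm across, upright sides z 11-20 mm, tapering to 40 mm at z 25 mm. Turn does not matter.
- chamber: Large chamber: open steel cylinder, 62 mm across, 56 mm tall, ear handles on its own +x and -x (out to 50 mm, z 18-42 mm). Origin: centre of its underside, z up. Recess below, 57 mm wide, 16 mm deep, goes over the boss; seated, its origin is 11 mm above the plate's. Strainer floor at z 19 mm, inside 57 mm wide, 37 mm deep. Grip across its y. Turn does not matter.
- press: Large press: perforated steel disc 48 mm across, 3 mm thick, standing on it a thin stem with a black grip 14 mm across, z 34-50 mm. Origin: centre of the disc's underside, z up. Seated, it lies loosely on the chamber's floor (origin 19 mm above the chamber's), the grip 13 mm out of the chamber. Turn does not matter.
- lid: Large lid: steel cap 74 mm across, 49 mm tall, hollow below, black knob on top (18 mm across, z 37-49 mm). Origin: centre of its lower edge, z up. Its skirt, 69 mm wide inside, 9 mm deep, goes round the chamber's rim and a ledge rests on the rim (origin 47 mm above the chamber's); 19 mm of room above the rim for the press's grip. Turn does not matter.
- small_filter: Small one-piece filter, not to be moved: steel cylinder 44 mm in diameter on a fixed disc of 82 mm, one ear handle, 46 mm tall. Origin: centre of its underside.
- small_press: Press of the small filter, not to be moved: disc 33 mm in diameter, 42 mm tall, same shape and black grip as the large one. Origin: centre of its underside.
- small_lid: Lid of the small filter, not to be moved: 55 mm in diameter, 41 mm tall, same shape and black knob as the large one. Origin: centre of its underside.
- flower_mug: White tapered mug with a pattern of blue flowers, 87 mm across, 96 mm tall, not to be moved. Origin: on its underside, 17 mm from the body's middle towards the handle (-y); the handle reaches 60 mm from it.
- plain_mug: Plain white straight mug, 79 mm across, 89 mm tall, not to be moved. Origin: on its underside, 17 mm from the body's middle towards the handle (-y); the handle reaches 57 mm from it.

How it is judged:
On the way, in this order (a step that is already met when the one before it is completed fails the run):
1. the drip plate sits on the mouth of the glass tumbler (horizontal distance between plate and tumbler below 0.01 m and z of plate in the frame of tumbler between 0.08 and 0.086 m and angle between plate's own z axis and vertical below 0.1 rad), for 0.2 s.
2. the large chamber sits on the plate, over its boss (horizontal distance between chamber and plate below 0.008 m and z of chamber in the frame of plate between 0.008 and 0.014 m and angle between chamber's own z axis and vertical below 0.1 rad), for 0.2 s.
3. the large press lies in the large chamber (horizontal distance between press and chamber below 0.008 m and z of press in the frame of chamber between 0.016 and 0.022 m and angle between press's own z axis and vertical below 0.1 rad), for 0.2 s.
4. the large lid sits on the large chamber (horizontal distance between lid and chamber below 0.008 m and z of lid in the frame of chamber between 0.044 and 0.05 m and angle between lid's own z axis and vertical below 0.1 rad), for 0.2 s.
At the end, for the whole second after the job is handed in: The tumbler stands upright with plate (centred within 10 mm), chamber, press and lid (each within 8 mm) stacked on it in that order, each within 3 mm of its fully seated height, level within 0.1 rad, released and at rest (all of step 1 and all of step 2 and all of step 3 and all of step 4 and angle between tumbler's own z axis and vertical below 0.1 rad and linear speed of each of plate, chamber, press, lid below 0.02 m/s and contact force between each of plate, chamber, press, lid and the fingers below 0.1 N); the robot touches nothing.
It fails at once if the small filter is shifted by more than 30 mm or knocked over (distance of small_filter from where it was at the start of the episode above 0.03 m or angle between small_filter's own z axis and vertical above 0.5 rad).
It fails at once if the small press is shifted by more than 30 mm or knocked over (distance of small_press from where it was at the start of the episode above 0.03 m or angle between small_press's own z axis and vertical above 0.5 rad).
It fails at once if the small lid is shifted by more than 30 mm or knocked over (distance of small_lid from where it was at the start of the episode above 0.03 m or angle between small_lid's own z axis and vertical above 0.5 rad).
It fails at once if one of the two mugs is shifted by more than 30 mm or knocked over (distance of any of plain_mug, flower_mug from where it was at the start of the episode above 0.03 m or angle between any of plain_mug, flower_mug's own z axis and vertical above 0.5 rad).
It also fails if it takes over 134 s, if anything falls off the work surface, if the arm or the gripper's body presses on something with over 40 N, if the wrist force passes 120 N, or if a joint passes its speed limit or range.

## Working session

There is one attempt and no reset: what is moved stays moved. The work goes in short steps, Python scripts to look and compute and a tool call to move; the robot and the scene stay as the last step left them, time stands still between calls to the robot, and variables do not carry over. Pictures are saved under pics/ and viewed, at most 14 in all, crops included, and the job is handed in when it is done.

Besides the shell and the picture viewer there is one more tool, called after "Call:" by a JSON object that holds its "op" and its "data", one argument or row to a line. jog_arm: Moves the arm, as the interface text tells. Its arguments: {"type":"object","properties":{"delta_pos":{"type":"array"},"delta_rot":{"type":"array"},"hand":{"type":"array"},"force":{"type":"number"}},"required":["delta_pos","delta_rot","hand"]}

```bash
mkdir -p pics
cat > h.py <<'E'
import numpy as np, cv2
from bench import arm
names=["tumbler","plate","chamber","press","lid","small_filter","small_press","small_lid","flower_mug","plain_mug"]
def ray(f,u,v):
    d=np.array([(u-f["cx"])/f["fx"],(v-f["cy"])/f["fy"]]);s=d.copy()
    for _ in range(20): s=d/(1+f["k1"]*(s@s))
    R=np.array(f["R"]);t=np.array(f["t"])
    return -R.T@t, R.T@np.array([s[0],s[1],1.])
def onz(f,u,v,z):
    o,d=ray(f,u,v); return o+d*(z-o[2])/d[2]
def proj(f,X):
    c=np.array(f["R"])@np.array(X)+np.array(f["t"]);s=c[:2]/c[2];s=s*(1+f["k1"]*(s@s))
    return np.array([f["fx"]*s[0]+f["cx"],f["fy"]*s[1]+f["cy"]])
E
python3 - <<'E'
from h import *
for c in("top","side"):
    f=arm.grab_frame(c);cv2.imwrite(f"pics/{c}0.png",f["pixels"])
    print(c,f["fx"],f["cx"],f["cy"],f["k1"],"cam",(-np.array(f["R"]).T@np.array(f["t"])).round(3),np.array(f["R"]).round(2).tolist())
    for n in names:
        for d in arm.search_frame(c,n)[:3]:
            b=d["box"];print(n,round(d["p"],2),np.round(b).tolist(),onz(f,(b[0]+b[2])/2,(b[1]+b[3])/2,0.02).round(3)[:2])
print(arm.observe())
E
```

```text
top 530.1948728691875 276.5231090133101 204.7488494092892 0.046590132177805325 cam [-0.137 -0.253  1.548] [[0.37, -0.93, -0.01], [-0.86, -0.33, -0.4], [0.37, 0.16, -0.92]]
tumbler 0.84 [254.0, 193.0, 285.0, 231.0] [0.439 0.018]
tumbler 0.43 [246.0, 167.0, 262.0, 186.0] [0.536 0.109]
plate 0.74 [302.0, 184.0, 330.0, 217.0] [ 0.529 -0.104]
plate 0.58 [147.0, 174.0, 176.0, 206.0] [0.386 0.366]
chamber 0.71 [392.0, 241.0, 418.0, 260.0] [ 0.47  -0.409]
lid 0.59 [196.0, 164.0, 218.0, 186.0] [0.486 0.252]
small_filter 0.68 [204.0, 194.0, 233.0, 219.0] [0.4   0.174]
small_filter 0.58 [343.0, 225.0, 358.0, 244.0] [ 0.461 -0.242]
small_press 0.61 [165.0, 140.0, 173.0, 152.0] [0.538 0.413]
small_lid 0.66 [345.0, 225.0, 360.0, 244.0] [ 0.463 -0.247]
flower_mug 0.56 [352.0, 242.0, 378.0, 261.0] [ 0.424 -0.299]
plain_mug 0.98 [144.0, 176.0, 174.0, 209.0] [0.376 0.37 ]
side 432.286902440637 277.3411254961305 216.91481577414763 -0.028813778344074052 cam [0.45  0.957 0.845] [[-1.0, -0.0, -0.01], [0.0, 0.64, -0.77], [0.0, -0.77, -0.64]]
tumbler 0.68 [272.0, 200.0, 300.0, 240.0] [ 0.43  -0.024]
plate 0
[... 745 characters left out ...]
: array([ 1.08833084,  0.31090881,  0.01402967,  1.51150395, -0.00439565,
        1.31920076, -0.02720327]), 'dq': array([ 0.00098598, -0.00072073, -0.00024582, -0.00094448,  0.00015975,
        0.00045694,  0.00074269]), 'effort': array([-9.42594602e-05, -3.79812920e+01,  1.45434011e-01, -2.30863291e+01,
        1.21334946e-02,  2.08046127e-03,  1.10532238e-05]), 'eef_pos': array([ 0.23466645, -0.49744048,  0.23129746]), 'ee_rot': array([ 9.16817677e-06,  9.75808893e-01,  2.18625259e-01, -1.55359902e-05]), 'contact_force': array([-0.02735772, -0.18918086,  0.36510876]), 'wrist_torque': array([-0.01669769,  0.05051103, -0.02383473]), 'gripper_force': 0.0, 'gripper_width': 1.0004005137916123}
```

View pics/top0.png

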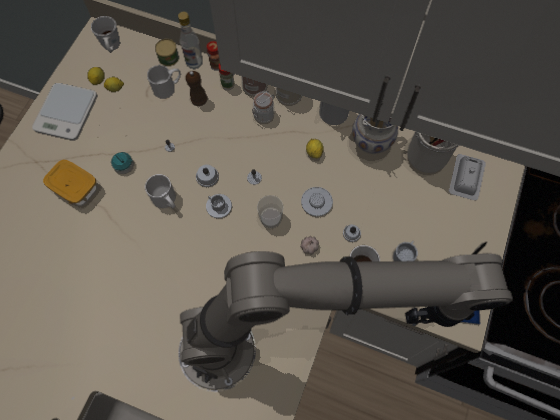

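View pics/side0.png

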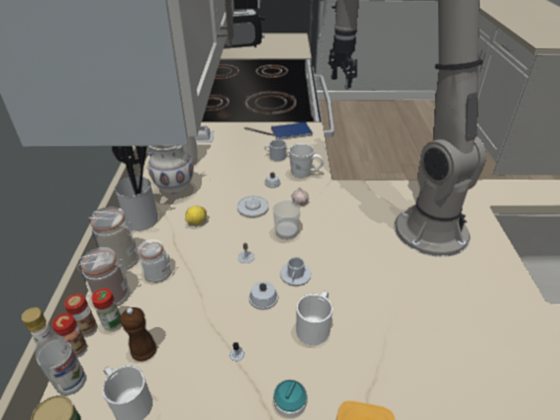

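```bash
cat >> h.py <<'E'
from scipy.optimize import least_squares
A=np.linspace(0,2*np.pi,73)
M={"tumbler":[(.033,0),(.040,.091)],"plate":[(.029,0),(.05,.008),(.05,.011),(.024,.011),(.024,.02),(.020,.025)],
"chamber":[(.031,0),(.031,.056)],"press":[(.024,0),(.024,.003),(.007,.034),(.007,.05)],
"lid":[(.037,0),(.037,.012),(.009,.037),(.009,.049)]}
def circ(r,z,x,y): return np.c_[x+r*np.cos(A),y+r*np.sin(A),z+0*A]
def box(f,n,x,y,z0=0):
    P=np.array([proj(f,X) for r,z in M[n] for X in circ(r,z+z0,x,y)]); return np.r_[P.min(0),P.max(0)]
def fit(n,obs,z0=0):
    x0=(.47,0)
    return least_squares(lambda p:np.concatenate([box(f,n,p[0],p[1],z0)-b for f,b in obs]),x0,loss="soft_l1")
def tile(f,n,x,y,z0=0,k=6,w=42,ov=True,ang=None):
    c=proj(f,(x,y,z0+.025));o=np.round(c-w/2).astype(int);im=cv2.copyMakeBorder(f["pixels"],60,60,60,60,cv2.BORDER_REPLICATE)[o[1]+60:o[1]+60+w,o[0]+60:o[0]+60+w]
    im=cv2.resize(im,None,fx=k,fy=k,interpolation=cv2.INTER_CUBIC)
    im2=im.copy()
    for r,z in M[n]:
        p=np.array([(proj(f,X)-o+.5)*k for X in circ(r,z+z0,x,y)]);cv2.polylines(im2,[np.round(p).astype(int)],True,(0,255,0),1)
    cv2.putText(im2,n,(3,12),0,.4,(0,0,255),1)
    return np.vstack([im,im2])
E
cat > m.py <<'E'
from h import *
F={c:arm.grab_frame(c) for c in("top","side")}
B={"tumbler":([254,193,285,231],[272,200,300,240]),"plate":([302,184,330,217],[240,196,268,216]),"chamber":([392,241,418,260],[267,137,287,162]),
"press":(None,[239,244,254,265]),"lid":([196,164,218,186],[251,282,275,311])}
rows=[[],[]]
for n,(a,b) in B.items():
    obs=[(F[c],np.array(q)) for c,q in(("top",a),("side",b)) if q]
    s=fit(n,obs);print(n,s.x.round(4),s.fun.round(1))
    for i,c in enumerate(F): rows[i].append(tile(F[c],n,*s.x,k=4,w=40))
for i in(0,1): cv2.imwrite(f"pics/m{i}.png",np.hstack(rows[i]))
cv2.imwrite("pics/m.png",np.vstack([np.hstack(r) for r in rows])[:640]);
E
sed -i 's/k=4,w=40/k=4,w=37/' m.py; python3 m.py
```

```text
tumbler [0.4308 0.0107] [ 2.5  1.  -1.8 -3.6 -0.2 -0.4  0.4  0.2]
plate [ 0.5315 -0.1051] [-1.7  2.7  2.  -1.  -2.8 -0.2  1.2  0.3]
chamber [ 0.4599 -0.4104] [ 0.5 -1.  -0.6  5.7  0.7  1.9 -2.  -1. ]
press [0.5402 0.1184] [-1.3 -0.2  1.3  0.2]
lid [0.4927 0.2574] [-0.7  0.   0.6  0.1 -3.7  0.6  2.2 -0.6]
```

View pics/m.png

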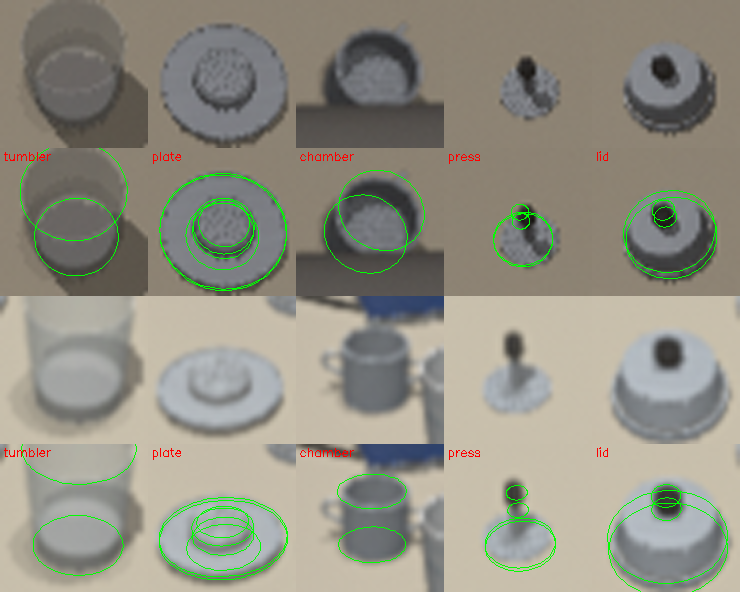

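```bash
cat >> h.py <<'E'
def gfit(f,rings,x,y,z0=0,R=.012,st=.0005):
    g=cv2.cvtColor(f["pixels"],cv2.COLOR_BGR2GRAY).astype(np.float32);g=cv2.GaussianBlur(g,(0,0),.8)
    gx=cv2.Sobel(g,cv2.CV_32F,1,0);gy=cv2.Sobel(g,cv2.CV_32F,0,1)
    J=None;best=[]
    d=np.arange(-R,R+1e-9,st);P=[]
    for r,z,sel in rings:
        c=circ(r,z+z0,x,y); p0=np.array([proj(f,X) for X in c])
        n=p0-np.array([proj(f,X) for X in circ(r*.95,z+z0,x,y)]);n/=np.linalg.norm(n,axis=1)[:,None]
        k=np.ones(len(c),bool)
        if sel: # 'near'/'far' half as seen by camera
            o=ray(f,0,0)[0];s=(c[:,:2]-[x,y])@(o[:2]-[x,y]); k=s>0 if sel=='near' else s<0
        P.append((p0[k],n[k]))
    pc=proj(f,(x,y,z0));jx=(proj(f,(x+.01,y,z0))-pc)/.01;jy=(proj(f,(x,y+.01,z0))-pc)/.01
    S=np.zeros((len(d),len(d)))
    for i,a in enumerate(d):
        for j,b in enumerate(d):
            s=0
            for p0,n in P:
                q=(p0+a*jx+b*jy).astype(np.float32)
                s+=np.abs(np.mean(cv2.remap(gx,q[:,:1],q[:,1:],1)[:,0]*n[:,0]+cv2.remap(gy,q[:,:1],q[:,1:],1)[:,0]*n[:,1]))
            S[i,j]=s
    i,j=np.unravel_index(S.argmax(),S.shape); return np.array([x+d[i],y+d[j]]),S.max()/len(P)
G={"tumbler":[(.040,.091,None)],"plate":[(.05,.011,'far'),(.05,.008,'near')],"chamber":[(.031,.056,None)],
"press":[(.024,.002,None)],"lid":[(.037,.0,'near')]}
E
cat > g.py <<'E'
from h import *
F={c:arm.grab_frame(c) for c in("top","side")}
X={"tumbler":(.4308,.0107),"plate":(.5315,-.1051),"chamber":(.4599,-.4104),"press":(.54,.116),"lid":(.4927,.2574)}
rows=[[],[]]
for n,(x,y) in X.items():
    for i,c in enumerate(F):
        p,s=gfit(F[c],G[n],x,y);print(n,c,p.round(4),round(float(s),1)); rows[i].append(tile(F[c],n,*p,k=4,w=40 if n!="tumbler" else 56)[:320] if n!="tumbler" else cv2.resize(tile(F[c],n,*p,k=4,w=56),(160,320)))
cv2.imwrite("pics/g.png",np.vstack([np.hstack(r) for r in rows])[:,:800])
E
python3 g.py; python3 -c "
import cv2;a=cv2.imread('pics/g.png');cv2.imwrite('pics/g2.png',cv2.resize(a,(750,600)))"
```

```text
tumbler top [0.4258 0.0092] 35.1
tumbler side [0.4418 0.0107] 28.5
plate top [ 0.536  -0.1051] 52.5
plate side [ 0.533  -0.0966] 78.2
chamber top [ 0.4489 -0.4079] 69.4
chamber side [ 0.4559 -0.4039] 86.2
press top [0.552  0.1065] 52.6
press side [0.5425 0.1135] 60.3
lid top [0.4892 0.2549] 152.7
lid side [0.4912 0.2554] 147.4
```

View pics/g2.png

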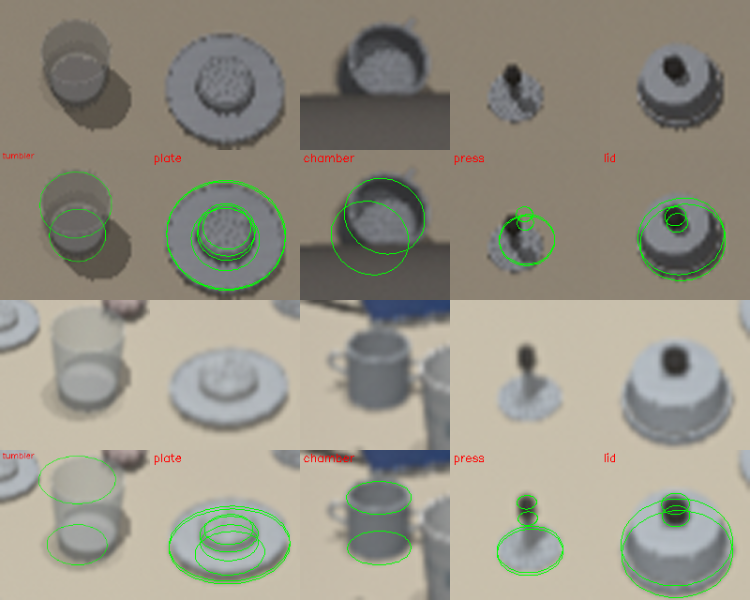

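```bash
cat > v.py <<'E'
from h import *
import sys
def view(X,out,z={}):
    F={c:arm.grab_frame(c) for c in("top","side")};rows=[]
    W=min(267,800//len(X))
    for c in F:
        r=[]
        for n,(x,y) in X.items():
            w=int(np.ptp(box(F[c],n,x,y,z.get(n,0)).reshape(2,2),axis=0).max()+10);k=max(1,W//w)
            t=tile(F[c],n,x,y,z.get(n,0),k=k,w=w);r.append(cv2.resize(t[t.shape[0]//2:],(W,W)))
        rows.append(np.hstack(r))
    cv2.imwrite(out,np.vstack(rows))
if __name__=="__main__":
    for n,m in G.items(): M[n]=[(r,z) for r,z,_ in m]
    M["tumbler"].append((.033,0)); M["press"].append((.007,.05)); M["lid"].append((.009,.049));M["lid"].append((.037,.012));M["plate"].append((.02,.025))
    view({"tumbler":(.431,.011),"plate":(.534,-.100),"press":(.5425,.1135),"lid":(.49,.255)},"pics/v1.png")
E
python3 v.py
```

```text
(no output)
```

View pics/v1.png

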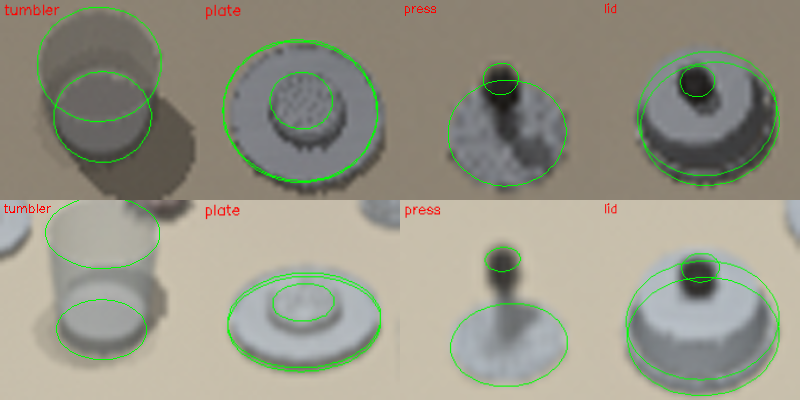

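Call:
{"op": "jog_arm", "data": {
  "delta_pos": [
    [0, 0, 0],
    [0, 0, 0],
    [0, 0, 0],
    [0, 0, 0],
    [0, 0, 0]
  ],
  "delta_rot": [
    [0, 0, 8.4],
    [0, 0, 8.4],
    [0, 0, 8.46],
    [0, 0, 0],
    [0, 0, 0]
  ],
  "hand": [1, 1, 1, 1, 1],
  "force": 40
}}

```text
t: 1.9
eef_pos: [0.2348, -0.4974, 0.2313]
ee_rot: [0.0, 1.0, 0.002, -0.0]
contact_force: [-0.3, -0.4, -0.9]
gripper_width: 1.003
gripper_force: 0.0
```

Call:
{"op": "jog_arm", "data": {
  "delta_pos": [
    [2, -2.6, 0],
    [2, -2.6, 0],
    [2, -2.6, 0],
    [2, -2.6, 0],
    [2, -2.6, 0]
  ],
  "delta_rot": [
    [0, 0, 0],
    [0, 0, 0],
    [0, 0, 0],
    [0, 0, 0],
    [0, 0, 0]
  ],
  "hand": [1, 1, 1, 1, 1]
}}

```text
t: 2.4
eef_pos: [0.3354, -0.3664, 0.2315]
ee_rot: [0.0, 1.0, 0.001, 0.0]
contact_force: [0.7, 0.3, -0.1]
gripper_width: 1.001
gripper_force: 0.0
```

Call:
{"op": "jog_arm", "data": {
  "delta_pos": [
    [2, -2.6, 0],
    [2, -2.6, 0],
    [2, -2.6, 0],
    [2, -2.6, 0],
    [2, -2.6, 0]
  ],
  "delta_rot": [
    [0, 0, 0],
    [0, 0, 0],
    [0, 0, 0],
    [0, 0, 0],
    [0, 0, 0]
  ],
  "hand": [1, 1, 1, 1, 1]
}}

```text
t: 2.9
eef_pos: [0.4354, -0.2363, 0.2315]
ee_rot: [0.0, 1.0, 0.001, 0.0]
contact_force: [0.8, 0.1, 0.6]
gripper_width: 1.002
gripper_force: 0.0
```

Call:
{"op": "jog_arm", "data": {
  "delta_pos": [
    [2, -2.6, 0],
    [2, -2.6, 0],
    [2, -2.6, 0],
    [1.5, -2, 0],
    [0, 0, 0]
  ],
  "delta_rot": [
    [0, 0, 0],
    [0, 0, 0],
    [0, 0, 0],
    [0, 0, 0],
    [0, 0, 0]
  ],
  "hand": [1, 1, 1, 1, 1]
}}

```text
t: 3.4
eef_pos: [0.512, -0.1341, 0.2313]
ee_rot: [-0.002, 1.0, 0.005, 0.001]
contact_force: [0.4, 0.3, -1.2]
gripper_width: 1.001
gripper_force: 0.0
```

Call:
{"op": "jog_arm", "data": {
  "delta_pos": [
    [1.1, -1.6, 0],
    [1.1, -1.6, 0],
    [0, 0, 4],
    [0, 0, 4],
    [0, 0, 4]
  ],
  "delta_rot": [
    [0, 0, 0],
    [0, 0, 0],
    [0, 0, 0],
    [0, 0, 0],
    [0, 0, 0]
  ],
  "hand": [1, 1, 1, 1, 1]
}}

```text
t: 3.9
eef_pos: [0.5317, -0.1085, 0.1104]
ee_rot: [0.001, 1.0, 0.001, 0.001]
contact_force: [-0.1, 0.4, 0.2]
gripper_width: 1.001
gripper_force: 0.0
```

Call:
{"op": "jog_arm", "data": {
  "delta_pos": [
    [0, 0, 4],
    [0, 0, 4],
    [0, 0, 1],
    [0, 0, 0.9],
    [0, 0, 0]
  ],
  "delta_rot": [
    [0, 0, 0],
    [0, 0, 0],
    [0, 0, 0],
    [0, 0, 0],
    [0, 0, 0]
  ],
  "hand": [1, 1, 1, 1, 1]
}}

```text
t: 4.4
eef_pos: [0.5321, -0.1079, 0.0127]
ee_rot: [0.0, 1.0, 0.0, 0.0]
contact_force: [-0.1, 0.7, 0.3]
gripper_width: 1.001
gripper_force: 0.0
```

```bash
cat > v2.py <<'E'
from h import *
import sys
M["chamber"]=[(.031,0),(.031,.056)]
F={c:arm.grab_frame(c) for c in("top","side")}
for c in F:
    for n in sys.argv[1:]:
        for d in arm.search_frame(c,n)[:2]: print(c,n,round(d["p"],2),np.round(d["box"]).tolist())
def crop(f,X,w,k,o=None):
    c=np.round(proj(f,X)-w/2).astype(int);c=np.maximum(c,0);return cv2.resize(f["pixels"][c[1]:c[1]+w,c[0]:c[0]+w],(400,300*w//w if 0 else 400),interpolation=cv2.INTER_CUBIC)
e=arm.observe()["eef_pos"];print(e)
a=np.hstack([crop(F[c],(e[0],e[1],.04),80,5) for c in F]);cv2.imwrite("pics/v2.png",a)
for c in F: cv2.imwrite(f"pics/full_{c}.png",F[c]["pixels"])
n="chamber"
for c in F: print(c,[ (v.round(4).tolist(),round(float(s))) for v,s in [gfit(F[c],G[n],.457,-.406)]])
E
python3 v2.py chamber flower_mug
```

```text
top chamber 0.84 [391.0, 241.0, 417.0, 268.0]
top flower_mug 0.55 [347.0, 243.0, 379.0, 285.0]
side chamber 0.81 [264.0, 139.0, 284.0, 162.0]
side chamber 0.5 [296.0, 289.0, 331.0, 344.0]
side flower_mug 0.83 [290.0, 144.0, 317.0, 178.0]
[ 0.53288877 -0.10762321  0.01373796]
top [([0.448, -0.4095], 55)]
side [([0.456, -0.4025], 88)]
```

View pics/v2.png

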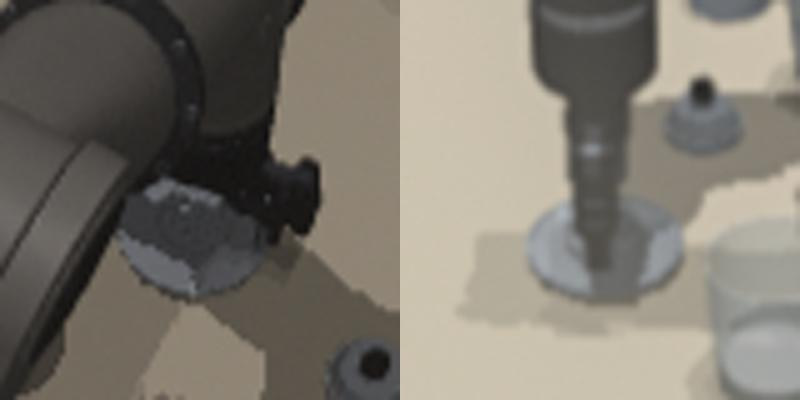

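Call:
{"op": "jog_arm", "data": {
  "delta_pos": [
    [0, 0, 0.3],
    [0, 0, 0],
    [0, 0, 0],
    [0, 0, 0],
    [0, 0, 0]
  ],
  "delta_rot": [
    [0, 0, 0],
    [0, 0, 0],
    [0, 0, 0],
    [0, 0, 0],
    [0, 0, 0]
  ],
  "hand": [1, 0.7, 0.5, 0.4, 0.4],
  "force": 30
}}

```text
t: 5.2
eef_pos: [0.5319, -0.1074, 0.0097]
ee_rot: [0.0, 1.0, 0.0, 0.0]
contact_force: [-1.1, -0.8, 3.3]
gripper_width: 0.538
gripper_force: 31.2
```

Call:
{"op": "jog_arm", "data": {
  "delta_pos": [
    [0, 0, 0],
    [0, 0, 0],
    [0, 0, 0],
    [0, 0, 0],
    [0, 0, 0]
  ],
  "delta_rot": [
    [0, 0, 0],
    [0, 0, 0],
    [0, 0, 0],
    [0, 0, 0],
    [0, 0, 0]
  ],
  "hand": [0.4, 0.4, 0.4, 0.4, 0.4]
}}

```text
t: 5.7
eef_pos: [0.5319, -0.1074, 0.0096]
ee_rot: [0.0, 1.0, 0.0, 0.0]
contact_force: [-1.2, 0.0, 5.8]
gripper_width: 0.538
gripper_force: 31.6
```

Call:
{"op": "jog_arm", "data": {
  "delta_pos": [
    [0, 0, 0],
    [0, 0, 0],
    [0, 0, 0],
    [0, 0, 0],
    [0, 0, 0]
  ],
  "delta_rot": [
    [0, 0, 0],
    [0, 0, 0],
    [0, 0, 8],
    [0, 0, 8],
    [0, 0, 8]
  ],
  "hand": [0.9, 0.9, 0.9, 0.9, 0.9]
}}

```text
t: 6.2
eef_pos: [0.5314, -0.1075, 0.0088]
ee_rot: [-0.0, 0.978, -0.211, -0.0]
contact_force: [-0.2, 0.5, -0.3]
gripper_width: 0.896
gripper_force: 0.0
```

Call:
{"op": "jog_arm", "data": {
  "delta_pos": [
    [0, 0, 0],
    [0, 0, 0],
    [0, 0, 0],
    [0, 0, 0],
    [0, 0, 0]
  ],
  "delta_rot": [
    [0, 0, 8],
    [0, 0, 8],
    [0, 0, 8],
    [0, 0, 8],
    [0, 0, 8]
  ],
  "hand": [0.9, 0.9, 0.9, 0.9, 0.9]
}}

```text
t: 6.7
eef_pos: [0.5314, -0.1074, 0.0088]
ee_rot: [0.0, 0.847, -0.532, -0.0]
contact_force: [-0.4, 0.9, 0.2]
gripper_width: 0.903
gripper_force: 0.0
```

Call:
{"op": "jog_arm", "data": {
  "delta_pos": [
    [0, 0, 0],
    [0, 0, 0],
    [0, 0, 0],
    [0, 0, 0],
    [0, 0, 0]
  ],
  "delta_rot": [
    [0, 0, 8],
    [0, 0, 8],
    [0, 0, 8],
    [0, 0, 2],
    [0, 0, 0]
  ],
  "hand": [0.9, 0.9, 0.9, 0.9, 0.7]
}}

```text
t: 7.2
eef_pos: [0.5315, -0.1073, 0.009]
ee_rot: [0.0, 0.708, -0.706, -0.0]
contact_force: [0.0, -0.0, -0.4]
gripper_width: 0.755
gripper_force: 0.0
```

Call:
{"op": "jog_arm", "data": {
  "delta_pos": [
    [0, 0, 0],
    [0, 0, 0],
    [0, 0, 0],
    [0, 0, 0],
    [0, 0, 0]
  ],
  "delta_rot": [
    [0, 0, 0],
    [0, 0, 0],
    [0, 0, 0],
    [0, 0, 0],
    [0, 0, 0]
  ],
  "hand": [0.5, 0.4, 0.4, 0.4, 0.4]
}}

```text
t: 7.7
eef_pos: [0.532, -0.1075, 0.0096]
ee_rot: [-0.0, 0.707, -0.707, 0.0]
contact_force: [-1.3, -0.9, 3.1]
gripper_width: 0.543
gripper_force: 31.7
```

Call:
{"op": "jog_arm", "data": {
  "delta_pos": [
    [0, 0, -0.5],
    [0, 0, -1],
    [0, 0, -1],
    [0, 0, -0.5],
    [0, 0, 0]
  ],
  "delta_rot": [
    [0, 0, 0],
    [0, 0, 0],
    [0, 0, 0],
    [0, 0, 0],
    [0, 0, 0]
  ],
  "hand": [0.4, 0.4, 0.4, 0.4, 0.4]
}}

```text
t: 8.2
eef_pos: [0.5328, -0.1077, 0.0406]
ee_rot: [0.001, -0.707, 0.707, -0.001]
contact_force: [0.4, 0.1, -1.2]
gripper_width: 0.538
gripper_force: 31.3
```

```bash
python3 v2.py
```

```text
[ 0.53169802 -0.10737068  0.03945469]
top [([0.448, -0.4095], 57)]
side [([0.456, -0.4025], 89)]
```

View pics/v2.png

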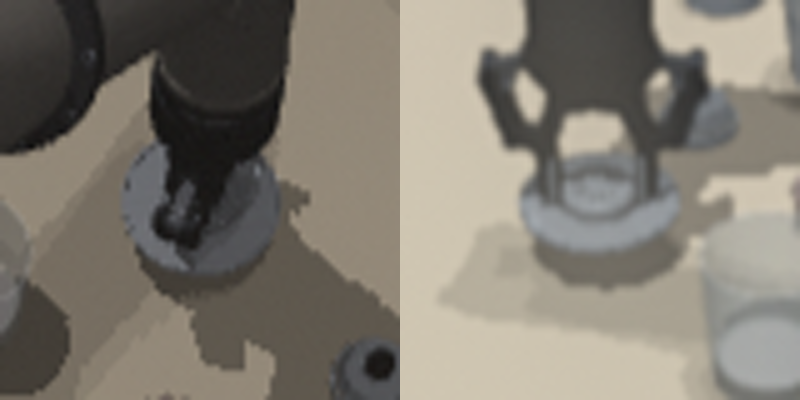

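Run:
```python
from h import *
e=arm.observe()["eef_pos"]
F={c:arm.grab_frame(c) for c in("top","side")}
z=e[2]-.0096
T=[]
for c in F:
    f=F[c]
    p,s=gfit(f,G["plate"],e[0],e[1],z); print(c,"plate offset mm",((p-e[:2])*1e3).round(1),s)
    p,s=gfit(f,G["plate"],e[0],e[1],z+.004); print(c," z+4",((p-e[:2])*1e3).round(1),s)
    for R in(.006,.009):
        p,s=gfit(f,[(.04,.091,None)],.432,.011,0,R);print("tumbler rim",p,s)
        p,s=gfit(f,[(.04,.091,'near')],.432,.011,0,R);print("tumbler near",p,s)
    M["plate"]=[(.05,.011),(.05,.008),(.02,.025)]
    M["tumbler"]=[(.04,.091),(.033,.091),(.033,0)]
    a=tile(f,"plate",e[0],e[1],z,k=7,w=57);b=tile(f,"tumbler",.432,.011,.025,k=7,w=57)
    b=tile(f,"tumbler",.432,.011,0,k=7,w=57)
    T.append(np.hstack([a[a.shape[0]//2:],b[b.shape[0]//2:]]))
cv2.imwrite("pics/c1.png",cv2.resize(np.vstack(T),(600,600)))
```

```text
top plate offset mm [  9. -12.] 37.826312610247975
top  z+4 [12. 12.] 40.56874046767749
tumbler rim [0.438 0.005] 33.788550928621056
tumbler near [0.428 0.006] 33.29178719326165
tumbler rim [0.441 0.003] 40.288963716738806
tumbler near [0.428 0.006] 33.29178719326165
side plate offset mm [ 0.  -0.5] 62.51140970978202
side  z+4 [-0.5  4.5] 62.275679545419614
tumbler rim [0.438  0.0135] 47.872530932186464
tumbler near [0.438 0.009] 44.70919889036137
tumbler rim [0.4395 0.0145] 49.4932334092805
tumbler near [0.439 0.01 ] 46.03736896840091
```

View pics/c1.png

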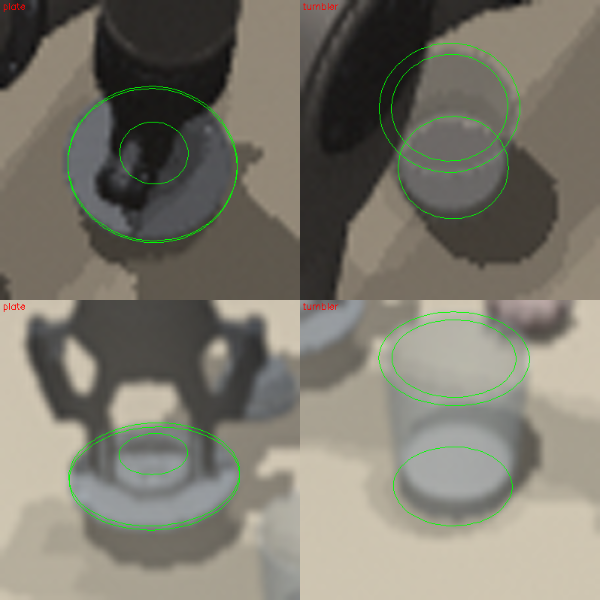

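Call:
{"op": "jog_arm", "data": {
  "delta_pos": [
    [0, 0, -2],
    [0, 0, -4],
    [0, 0, -4],
    [0, 0, -2],
    [0, 0, 0]
  ],
  "delta_rot": [
    [0, 0, 0],
    [0, 0, 0],
    [0, 0, 0],
    [0, 0, 0],
    [0, 0, 0]
  ],
  "hand": [0.4, 0.4, 0.4, 0.4, 0.4]
}}

```text
t: 8.9
eef_pos: [0.5343, -0.108, 0.1627]
ee_rot: [0.002, -0.707, 0.707, -0.003]
contact_force: [0.1, -0.2, -0.6]
gripper_width: 0.537
gripper_force: 31.5
```

Call:
{"op": "jog_arm", "data": {
  "delta_pos": [
    [-2, 1.7, 0],
    [-3, 2.5, 0],
    [-3, 2.5, 0],
    [-2, 1.7, 0],
    [-1.9, 1.7, 0]
  ],
  "delta_rot": [
    [0, 0, 0],
    [0, 0, 0],
    [0, 0, 0],
    [0, 0, 0],
    [0, 0, 0]
  ],
  "hand": [0.4, 0.4, 0.4, 0.4, 0.4]
}}

```text
t: 9.4
eef_pos: [0.4396, -0.0005, 0.1571]
ee_rot: [0.003, 0.708, -0.707, -0.001]
contact_force: [0.7, 0.2, -0.6]
gripper_width: 0.542
gripper_force: 31.6
```

Call:
{"op": "jog_arm", "data": {
  "delta_pos": [
    [0, 0, 0],
    [0, 0, 1.5],
    [0, 0, 1.5],
    [0, 0, 1],
    [0, 0, 0]
  ],
  "delta_rot": [
    [0, 0, 0],
    [0, 0, 0],
    [0, 0, 0],
    [0, 0, 0],
    [0, 0, 0]
  ],
  "hand": [0.4, 0.4, 0.4, 0.4, 0.4]
}}

```text
t: 9.9
eef_pos: [0.4406, -0.003, 0.117]
ee_rot: [-0.004, -0.706, 0.708, 0.0]
contact_force: [-0.3, -0.1, -0.6]
gripper_width: 0.537
gripper_force: 31.5
```

Call:
{"op": "jog_arm", "data": {
  "delta_pos": [
    [0, 0, 0],
    [0, 0, 0],
    [0, 0, 0],
    [0, 0, 0],
    [0, 0, 0]
  ],
  "delta_rot": [
    [0, 0, 0],
    [0, 0, 0],
    [0, 0, 0],
    [0, 0, 0],
    [0, 0, 0]
  ],
  "hand": [0.4, 0.4, 0.4, 0.4, 0.4]
}}

```text
t: 10.4
eef_pos: [0.4423, -0.0016, 0.1192]
ee_rot: [0.001, 0.707, -0.707, 0.001]
contact_force: [0.0, -0.5, -0.8]
gripper_width: 0.544
gripper_force: 31.6
```

```bash
cat > c2.py <<'E'
from h import *
e=arm.observe()["eef_pos"];z=e[2]-.0096;T=[];print(e)
M["plate"]=[(.05,.011),(.05,.008),(.029,0)]
M["tumbler"]=[(.04,.091),(.033,0)]
for c in("top","side"):
    f=arm.grab_frame(c)
    a=tile(f,"plate",e[0],e[1],z,k=7,w=57);b=tile(f,"tumbler",.431,.0115,0,k=7,w=57)
    T.append(np.hstack([a[a.shape[0]//2:],b[:b.shape[0]//2],b[b.shape[0]//2:]]))
cv2.imwrite("pics/c2.png",cv2.resize(np.vstack(T),(800,534)))
E
python3 c2.py
```

```text
[ 0.44228442 -0.00157322  0.11916819]
```

View pics/c2.png

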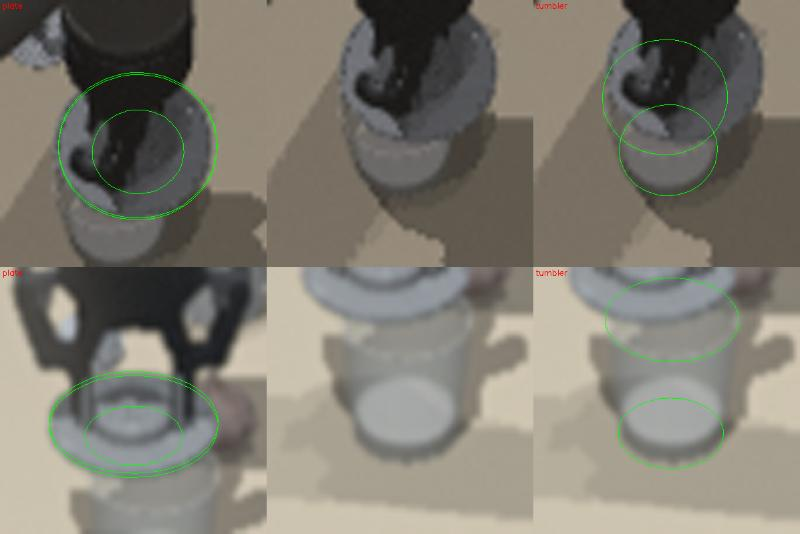

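Run:
```python
from h import *
for c in("top","side"):
    f=arm.grab_frame(c); g=cv2.cvtColor(cv2.imread(f"pics/{c}0.png"),cv2.COLOR_BGR2GRAY).astype(int)
    for x,y in((.431,.0115),(.431,.0075)):
        for nm,r,z in(("rim",.04,.091),("base",.033,0)):
            P=np.array([proj(f,X) for X in circ(r,z,x,y)]);print(c,(x,y),nm,P.min(0).round(1),P.max(0).round(1),P.mean(0).round(1))
    cx=int(round(P.mean(0)[0]))
    print("cols",cx,list(enumerate(g[180:250,cx]))[0][0],"rows180..",g[185:248,cx].tolist())
    for r in ((205,) if c=="top" else (200,205)): print("row",r,"from col 240",g[r,244:312].tolist())
    for r in (222,) if c=="top" else (230,): print("row",r,"from col 240",g[r,244:312].tolist())
```

```text
top (0.431, 0.0115) rim [256.2 193.9] [282.9 218.4] [269.6 205.9]
top (0.431, 0.0115) base [259.8 207.8] [280.8 227.2] [270.3 217.3]
top (0.431, 0.0075) rim [257.5 194.3] [284.2 218.9] [270.9 206.4]
top (0.431, 0.0075) base [261.  208.2] [281.9 227.7] [271.5 217.8]
cols 272 0 rows180.. [132, 131, 131, 132, 131, 132, 131, 132, 132, 132, 128, 112, 106, 107, 107, 107, 107, 107, 101, 99, 98, 98, 106, 119, 107, 102, 102, 102, 102, 102, 102, 103, 101, 111, 100, 100, 101, 100, 99, 100, 85, 68, 65, 68, 73, 83, 85, 85, 85, 85, 122, 132, 132, 133, 133, 133, 132, 133, 134, 133, 133, 133, 133]
row 205 from col 240 [132, 132, 132, 132, 131, 133, 132, 132, 131, 133, 132, 132, 132, 128, 105, 105, 106, 106, 107, 106, 100, 101, 99, 99, 99, 99, 99, 100, 98, 99, 99, 100, 100, 102, 109, 110, 109, 110, 109, 120, 131, 132, 132, 131, 131, 132, 132, 132, 132, 132, 132, 132, 132, 132, 131, 132, 132, 117, 121, 129, 130, 130, 130, 129, 129, 129, 118, 61]
row 222 from col 240 [133, 132, 133, 133, 132, 133, 133, 132, 132, 134, 132, 132, 133, 129, 122, 122, 120, 92, 69, 92, 100, 100, 101, 100, 100, 101, 100, 100,
[... 1174 characters left out ...]
 [172, 147, 150, 166, 174, 170, 173, 179, 185, 185, 179, 174, 171, 167, 154, 133, 136, 174, 183, 181, 180, 181, 180, 176, 174, 188, 191, 191, 190, 184, 176, 167, 165, 168, 169, 171, 172, 172, 173, 174, 174, 175, 174, 175, 175, 175, 175, 172, 167, 164, 154, 140, 135, 136, 133, 121, 107, 97, 95, 96, 110, 139, 163, 178, 188, 192, 192, 192]
row 230 from col 240 [192, 191, 191, 191, 191, 191, 192, 191, 191, 191, 191, 191, 191, 190, 190, 191, 191, 190, 191, 191, 191, 191, 190, 192, 192, 189, 179, 172, 170, 170, 162, 143, 137, 154, 163, 163, 163, 163, 163, 163, 164, 164, 163, 162, 163, 162, 162, 161, 160, 160, 159, 156, 142, 121, 112, 119, 138, 164, 176, 190, 193, 193, 192, 193, 192, 192, 192, 192]
```

Call:
{"op": "jog_arm", "data": {
  "delta_pos": [
    [-0.6, 0.7, 0],
    [-0.6, 0.7, 0],
    [0, 0, 0],
    [0, 0, 0],
    [0, 0, 0]
  ],
  "delta_rot": [
    [0, 0, 0],
    [0, 0, 0],
    [0, 0, 0],
    [0, 0, 0],
    [0, 0, 0]
  ],
  "hand": [0.4, 0.4, 0.4, 0.4, 0.4]
}}

```text
t: 11.1
eef_pos: [0.4285, 0.01, 0.119]
ee_rot: [0.002, 0.707, -0.707, 0.001]
contact_force: [-0.5, -0.2, -0.4]
gripper_width: 0.538
gripper_force: 31.6
```

```bash
cat >> h.py <<'E'
def pose(k=4):
    L=[]
    for _ in range(k): arm.grab_frame("side");L.append(arm.observe()["eef_pos"])
    L=np.array(L);print("pose",L.mean(0).round(4),"sd",L.std(0).round(4));return L.mean(0)
E
sed -i 's/^e=.*observe.*z=/e=pose();z=/; s/.431,.0115/.428,.0105/' c2.py; sed -i 's/;print(e)//' c2.py; python3 c2.py
```

```text
pose [0.4284 0.01   0.1189] sd [0.0001 0.     0.    ]
```

View pics/c2.png

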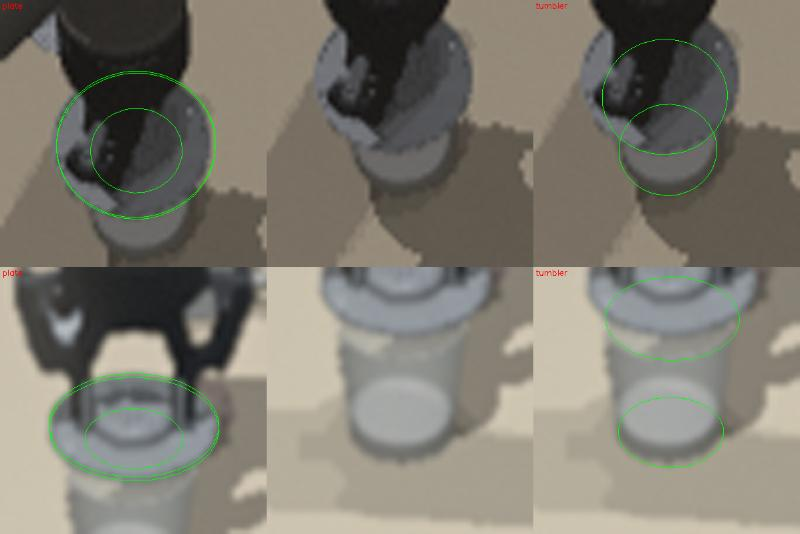

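Call:
{"op": "jog_arm", "data": {
  "delta_pos": [
    [0, 0, 0.8],
    [0, 0, 0.6],
    [0, 0, 0.4],
    [0, 0, 0.3],
    [0, 0, 0]
  ],
  "delta_rot": [
    [0, 0, 0],
    [0, 0, 0],
    [0, 0, 0],
    [0, 0, 0],
    [0, 0, 0]
  ],
  "hand": [0.4, 0.4, 0.4, 0.4, 0.4]
}}

```text
t: 11.9
eef_pos: [0.4275, 0.0101, 0.0973]
ee_rot: [0.002, 0.707, -0.707, 0.0]
contact_force: [-0.5, 0.1, -0.9]
gripper_width: 0.539
gripper_force: 31.6
```

Call:
{"op": "jog_arm", "data": {
  "delta_pos": [
    [0, 0, 0.2],
    [0, 0, 0.2],
    [0, 0, 0],
    [0, 0, 0],
    [0, 0, 0]
  ],
  "delta_rot": [
    [0, 0, 0],
    [0, 0, 0],
    [0, 0, 0],
    [0, 0, 0],
    [0, 0, 0]
  ],
  "hand": [0.4, 0.4, 0.4, 0.4, 0.4]
}}

```text
t: 12.4
eef_pos: [0.4281, 0.0102, 0.0939]
ee_rot: [0.002, 0.707, -0.707, 0.001]
contact_force: [-0.9, -0.2, -0.7]
gripper_width: 0.537
gripper_force: 31.6
```

```bash
python3 c2.py; python3 -c "
from h import *
print(arm.observe()['contact_force'],arm.observe()['wrist_torque'],arm.observe()['qpos'])"
```

```text
pose [0.4281 0.0102 0.0939] sd [0. 0. 0.]
[-0.44172583 -0.47126326 -0.27070191] [-0.04609875  0.03232947 -0.02522764] [-0.70960869  0.24721346  0.75004928  2.04025461 -0.20512795  0.93034241
 -2.99203406]
```

Call:
{"op": "jog_arm", "data": {
  "delta_pos": [
    [0, 0, 0.1],
    [0, 0, 0.05],
    [0, 0, 0],
    [0, 0, 0],
    [0, 0, 0]
  ],
  "delta_rot": [
    [0, 0, 0],
    [0, 0, 0],
    [0, 0, 0],
    [0, 0, 0],
    [0, 0, 0]
  ],
  "hand": [0.4, 0.4, 0.4, 0.65, 0.8]
}}

```text
t: 13.2
eef_pos: [0.428, 0.0102, 0.0923]
ee_rot: [0.002, 0.707, -0.707, 0.001]
contact_force: [0.3, 0.3, 1.0]
gripper_width: 0.792
gripper_force: 0.0
```

Call:
{"op": "jog_arm", "data": {
  "delta_pos": [
    [0, 0, 0],
    [0, 0, 0],
    [0, 0, -0.5],
    [0, 0, -2],
    [0, 0, -3]
  ],
  "delta_rot": [
    [0, 0, 0],
    [0, 0, 0],
    [0, 0, 0],
    [0, 0, 0],
    [0, 0, 0]
  ],
  "hand": [1, 1, 1, 1, 1]
}}

```text
t: 13.7
eef_pos: [0.4266, 0.0102, 0.1471]
ee_rot: [0.003, 0.707, -0.707, -0.0]
contact_force: [0.7, 0.4, 0.2]
gripper_width: 1.003
gripper_force: 0.0
```

Call:
{"op": "jog_arm", "data": {
  "delta_pos": [
    [0, 0, -4],
    [0, 0, -3],
    [0, 0, 0],
    [0, 0, 0],
    [0, 0, 0]
  ],
  "delta_rot": [
    [0, 0, 0],
    [0, 0, -8],
    [0, 0, -8],
    [0, 0, -8],
    [0, 0, -8]
  ],
  "hand": [1, 1, 1, 1, 1]
}}

```text
t: 14.2
eef_pos: [0.4284, 0.0109, 0.2178]
ee_rot: [0.001, 0.876, -0.482, 0.0]
contact_force: [0.4, -0.8, -0.1]
gripper_width: 1.005
gripper_force: 0.0
```

Call:
{"op": "jog_arm", "data": {
  "delta_pos": [
    [0, 0, 0],
    [0, 0, 0],
    [0, 0, 0],
    [0, 0, 0],
    [0, 0, 0]
  ],
  "delta_rot": [
    [0, 0, -8],
    [0, 0, -8],
    [0, 0, -8],
    [0, 0, -8],
    [0, 0, -8]
  ],
  "hand": [1, 1, 1, 1, 1]
}}

```text
t: 14.7
eef_pos: [0.4281, 0.0105, 0.2174]
ee_rot: [0.002, 0.988, -0.153, -0.0]
contact_force: [-0.6, 0.1, 0.4]
gripper_width: 1.0
gripper_force: 0.0
```

Call:
{"op": "jog_arm", "data": {
  "delta_pos": [
    [0, 3, 0],
    [0, 3, 0],
    [0, 3, 0],
    [0, 0, 0],
    [0, 0, 0]
  ],
  "delta_rot": [
    [0, 0, -8],
    [0, 0, -8],
    [0, 0, -2],
    [0, 0, 0],
    [0, 0, 0]
  ],
  "hand": [1, 1, 1, 1, 1]
}}

```text
t: 15.2
eef_pos: [0.4126, -0.0779, 0.2178]
ee_rot: [0.001, 1.0, -0.001, -0.001]
contact_force: [0.4, 0.6, -0.0]
gripper_width: 1.0
gripper_force: 0.0
```

```bash
cat > s.py <<'E'
from h import *
import sys
# python s.py out name x y z0 ...
a=sys.argv[1:];out=a[0];a=a[1:];F={c:arm.grab_frame(c) for c in("top","side")};T=[]
e=pose(2);o=arm.observe();print(o["ee_rot"].round(3),o["qpos"].round(2))
for c in F:
    r=[]
    for i in range(0,len(a),4):
        x,y,z=map(float,a[i+1:i+4]);t=tile(F[c],a[i],x,y,z,k=7,w=57);h=t.shape[0]//2
        r+= [t[:h],t[h:]]
    T.append(np.hstack(r))
im=np.vstack(T);s=min(800/im.shape[1],600/im.shape[0]);cv2.imwrite(out,cv2.resize(im,None,fx=s,fy=s))
E
python3 s.py pics/s1.png plate .4285 .010 .083 chamber .456 -.404 0
```

```text
pose [ 0.4129 -0.0762  0.2175] sd [0. 0. 0.]
[ 0.002  1.     0.001 -0.001] [-0.84  0.06  1.03  1.88 -0.05  1.23 -1.36]
```

View pics/s1.png

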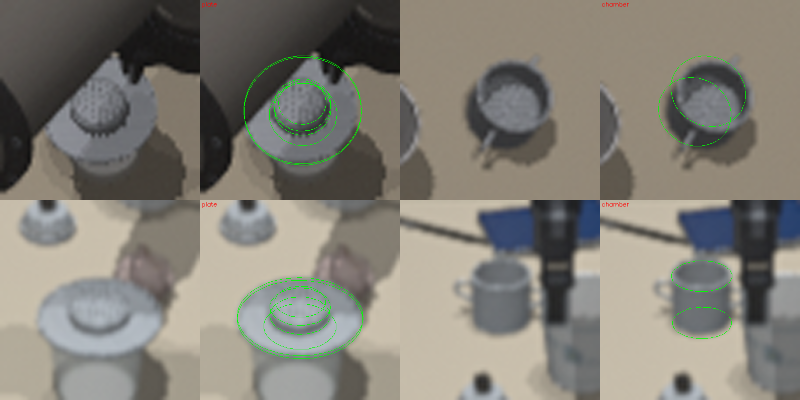

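Call:
{"op": "jog_arm", "data": {
  "delta_pos": [
    [0.4, 3, 0],
    [0.4, 3, 0],
    [0.4, 3, 0],
    [0.4, 3, 0],
    [0.4, 3, 0]
  ],
  "delta_rot": [
    [0, 0, 0],
    [0, 0, 0],
    [0, 0, 0],
    [0, 0, 0],
    [0, 0, 0]
  ],
  "hand": [1, 1, 1, 1, 1]
}}

```text
t: 15.9
eef_pos: [0.4336, -0.2272, 0.2176]
ee_rot: [0.002, 1.0, 0.002, -0.001]
contact_force: [1.1, 0.6, 0.5]
gripper_width: 0.998
gripper_force: 0.0
```

Call:
{"op": "jog_arm", "data": {
  "delta_pos": [
    [0.4, 3, 0],
    [0.4, 3, 0],
    [0.4, 3, 0],
    [0.4, 3, 0],
    [0.4, 3, 0]
  ],
  "delta_rot": [
    [0, 0, 0],
    [0, 0, 0],
    [0, 0, 0],
    [0, 0, 0],
    [0, 0, 0]
  ],
  "hand": [1, 1, 1, 1, 1]
}}

```text
t: 16.4
eef_pos: [0.4541, -0.3772, 0.2177]
ee_rot: [0.001, 1.0, 0.002, -0.001]
contact_force: [0.3, 0.4, -0.2]
gripper_width: 1.0
gripper_force: 0.0
```

Call:
{"op": "jog_arm", "data": {
  "delta_pos": [
    [0, 2, 0],
    [0, 1, 0],
    [0, 0, 0],
    [0, 0, 0],
    [0, 0, 0]
  ],
  "delta_rot": [
    [0, 0, 0],
    [0, 0, 0],
    [0, 0, 0],
    [0, 0, 0],
    [0, 0, 0]
  ],
  "hand": [1, 1, 1, 1, 1]
}}

```text
t: 16.9
eef_pos: [0.4538, -0.4055, 0.2185]
ee_rot: [0.001, 1.0, 0.001, -0.001]
contact_force: [0.0, -0.9, -0.7]
gripper_width: 1.001
gripper_force: 0.0
```

Run:
```python
from h import *
pose(2);o=arm.observe();print(o["ee_rot"].round(3),o["qpos"].round(2))
for c in("top","side"):
    f=arm.grab_frame(c)
    for x,y in((.453,-.406),):
        for nm,r,z in(("rim",.031,.056),("base",.031,0)):
            P=np.array([proj(f,X) for X in circ(r,z,x,y)]);print(c,nm,P.min(0).round(1),P.max(0).round(1))
    print([proj(f,(.453+s*.05*np.cos(a),-.406+s*.05*np.sin(a),.03)).round(1).tolist() for a in(0,-.15) for s in(1,-1)])
    cv2.imwrite(f"pics/z_{c}.png",f["pixels"])
    g=cv2.cvtColor(cv2.imread(f"pics/full_{c}.png"),cv2.COLOR_BGR2GRAY).astype(int)
    if c=="top":
        for r in(248,252): print(r,"380..",g[r,380:425].tolist())
        for k in(405,408): print("col",k,"230..",g[230:275,k].tolist())
    else:
        for r in(148,156): print(r,"255..",g[r,255:300].tolist())
        for k in(276,): print("col",k,"130..",g[130:172,k].tolist())
```

```text
pose [ 0.4537 -0.4058  0.2187] sd [0.0001 0.0001 0.    ]
[ 0.001  1.     0.001 -0.   ] [ 0.1   0.58  0.98  1.39 -0.48  1.42 -0.5 ]
top rim [394.  241.5] [415.3 261.6]
top base [390.4 247.6] [411.1 267.2]
[[407.4, 239.5], [398.1, 269.4], [409.8, 240.5], [395.7, 268.3]]
248 380.. [138, 138, 138, 139, 139, 138, 139, 138, 138, 139, 138, 139, 139, 139, 131, 118, 125, 104, 81, 66, 74, 77, 80, 76, 80, 79, 77, 79, 72, 60, 55, 54, 54, 57, 71, 105, 128, 135, 139, 138, 137, 138, 138, 138, 138]
252 380.. [138, 139, 138, 138, 138, 138, 138, 138, 137, 139, 138, 134, 118, 95, 70, 71, 112, 101, 81, 80, 114, 124, 127, 128, 131, 127, 129, 133, 122, 124, 125, 120, 100, 68, 58, 57, 108, 136, 135, 138, 138, 138, 138, 139, 138]
col 405 230.. [137, 138, 138, 138, 137, 138, 139, 138, 138, 138, 138, 135, 110, 74, 56, 55, 65, 79, 79, 103, 123, 131, 127, 125, 124, 118, 126, 126, 128, 127, 125, 121, 86, 55, 54, 55, 55, 72, 87, 88, 103, 127, 138, 137, 137]
col 408 230.. [138, 138, 139, 138, 138, 138, 138, 137, 137, 138, 138, 136, 128, 87, 55, 55, 55, 56, 72, 101, 126, 126, 122, 123, 128, 124, 126, 121, 124, 126,
[... 175 characters left out ...]
[264.7, 149.0], [292.0, 151.1]]
148 255.. [65, 63, 63, 61, 61, 59, 59, 92, 141, 155, 151, 178, 191, 181, 141, 109, 107, 112, 122, 129, 133, 138, 134, 127, 124, 126, 126, 117, 106, 94, 96, 129, 164, 181, 182, 149, 129, 131, 138, 144, 147, 151, 153, 154, 156]
156 255.. [67, 66, 64, 63, 61, 59, 56, 61, 116, 177, 185, 181, 176, 166, 141, 111, 106, 111, 113, 113, 113, 114, 113, 113, 112, 110, 108, 104, 99, 93, 94, 115, 136, 139, 122, 110, 118, 127, 134, 137, 150, 164, 163, 153, 151]
col 276 130.. [70, 71, 69, 70, 69, 70, 83, 106, 129, 135, 123, 110, 109, 110, 110, 108, 118, 142, 138, 117, 113, 115, 115, 114, 114, 114, 114, 113, 113, 112, 117, 145, 180, 195, 197, 196, 196, 196, 198, 198, 198, 199]
```

Call:
{"op": "jog_arm", "data": {
  "delta_pos": [
    [0, 0, 2],
    [0, 0, 4],
    [0, 0, 4],
    [0, 0, 3],
    [0, 0, 0]
  ],
  "delta_rot": [
    [0, 0, 8.5],
    [0, 0, 0],
    [0, 0, 0],
    [0, 0, 0],
    [0, 0, 0]
  ],
  "hand": [1, 1, 1, 1, 1]
}}

```text
t: 17.6
eef_pos: [0.4509, -0.404, 0.084]
ee_rot: [-0.002, 0.997, -0.074, -0.004]
contact_force: [-0.1, 0.4, 0.2]
gripper_width: 0.999
gripper_force: 0.0
```

```bash
python3 s.py pics/s2.png chamber .454 -.407 0
```

```text
pose [ 0.4536 -0.4091  0.0908] sd [0.0001 0.0002 0.0003]
[ 0.003  0.997 -0.074  0.001] [ 0.11  0.7   0.94  1.56 -0.6   1.18 -0.55]
```

View pics/s2.png

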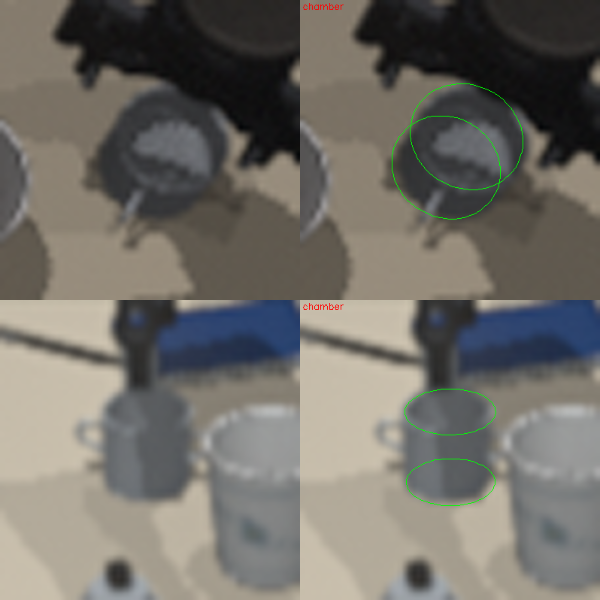

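Call:
{"op": "jog_arm", "data": {
  "delta_pos": [
    [0.15, 0, 1.5],
    [0, 0, 2],
    [0, 0, 2],
    [0, 0, 1.3],
    [0, 0, 0]
  ],
  "delta_rot": [
    [0, 0, 0],
    [0, 0, 0],
    [0, 0, 0],
    [0, 0, 0],
    [0, 0, 0]
  ],
  "hand": [1, 1, 1, 1, 1]
}}

```text
t: 18.3
eef_pos: [0.4534, -0.4071, 0.0187]
ee_rot: [0.001, 0.997, -0.074, -0.002]
contact_force: [-0.7, -0.1, -0.3]
gripper_width: 1.001
gripper_force: 0.0
```

Call:
{"op": "jog_arm", "data": {
  "delta_pos": [
    [0, 0, 0],
    [0, 0, 0],
    [0, 0, 0],
    [0, 0, 0],
    [0, 0, 0]
  ],
  "delta_rot": [
    [0, 0, 0],
    [0, 0, 0],
    [0, 0, 0],
    [0, 0, 0],
    [0, 0, 0]
  ],
  "hand": [0.85, 0.75, 0.65, 0.6, 0.6],
  "force": 30
}}

```text
t: 18.8
eef_pos: [0.4547, -0.41, 0.0225]
ee_rot: [0.003, 0.997, -0.074, 0.001]
contact_force: [-0.4, -0.7, 6.7]
gripper_width: 0.727
gripper_force: 33.1
```

Call:
{"op": "jog_arm", "data": {
  "delta_pos": [
    [0, 0, 0],
    [0, 0, 0],
    [0, 0, 0],
    [0, 0, 0],
    [0, 0, 0]
  ],
  "delta_rot": [
    [0, 0, 0],
    [0, 0, 0],
    [0, 0, 0],
    [0, 0, 0],
    [0, 0, 0]
  ],
  "hand": [0.55, 0.55, 0.55, 0.55, 0.55]
}}

```text
t: 19.3
eef_pos: [0.4547, -0.4099, 0.0225]
ee_rot: [0.003, 0.997, -0.074, 0.001]
contact_force: [-0.3, 0.3, 5.5]
gripper_width: 0.726
gripper_force: 33.1
```

```bash
python3 -c "
from h import *
pose(2)"
```

```text
pose [ 0.4547 -0.41    0.0225] sd [0. 0. 0.]
```

Call:
{"op": "jog_arm", "data": {
  "delta_pos": [
    [0, 0, -1.5],
    [0, 0, -4],
    [0, 0, -4],
    [0, 0, -4],
    [0, 0, -2]
  ],
  "delta_rot": [
    [0, 0, 0],
    [0, 0, 0],
    [0, 0, 0],
    [0, 0, 0],
    [0, 0, 0]
  ],
  "hand": [0.55, 0.55, 0.55, 0.55, 0.55]
}}

```text
t: 19.9
eef_pos: [0.455, -0.4089, 0.1801]
ee_rot: [0.003, 0.997, -0.074, 0.001]
contact_force: [-0.0, -1.2, -1.0]
gripper_width: 0.727
gripper_force: 33.5
```

Call:
{"op": "jog_arm", "data": {
  "delta_pos": [
    [-0.3, -1.4, 0],
    [-0.6, -2.7, 0],
    [-0.6, -2.7, 0],
    [-0.6, -2.7, 0],
    [-0.6, -2.7, 0]
  ],
  "delta_rot": [
    [0, 0, 0],
    [0, 0, 0],
    [0, 0, 0],
    [0, 0, 0],
    [0, 0, 0]
  ],
  "hand": [0.55, 0.55, 0.55, 0.55, 0.55]
}}

```text
t: 20.4
eef_pos: [0.4451, -0.2813, 0.1753]
ee_rot: [0.001, 0.997, -0.074, -0.001]
contact_force: [0.3, -0.7, -1.0]
gripper_width: 0.728
gripper_force: 33.5
```

Call:
{"op": "jog_arm", "data": {
  "delta_pos": [
    [-0.6, -2.7, 0],
    [-0.6, -2.7, 0],
    [-0.6, -2.7, 0],
    [-0.6, -2.7, 0],
    [-0.6, -2.7, 0]
  ],
  "delta_rot": [
    [0, 0, 0],
    [0, 0, 0],
    [0, 0, 0],
    [0, 0, 0],
    [0, 0, 0]
  ],
  "hand": [0.55, 0.55, 0.55, 0.55, 0.55]
}}

```text
t: 20.9
eef_pos: [0.4351, -0.1436, 0.1749]
ee_rot: [0.001, 0.997, -0.074, -0.001]
contact_force: [-0.3, 0.4, -0.9]
gripper_width: 0.728
gripper_force: 33.5
```

Call:
{"op": "jog_arm", "data": {
  "delta_pos": [
    [-0.6, -2.7, 0],
    [-0.6, -2.7, 0],
    [-0.6, -2.7, 0],
    [-0.5, -2.7, 0],
    [-0.5, -2, 0]
  ],
  "delta_rot": [
    [0, 0, 0],
    [0, 0, 0],
    [0, 0, 0],
    [0, 0, 0],
    [0, 0, 0]
  ],
  "hand": [0.55, 0.55, 0.55, 0.55, 0.55]
}}

```text
t: 21.4
eef_pos: [0.4262, -0.0121, 0.1744]
ee_rot: [0.001, 0.997, -0.073, -0.001]
contact_force: [-0.8, 0.5, -0.7]
gripper_width: 0.726
gripper_force: 33.5
```

Call:
{"op": "jog_arm", "data": {
  "delta_pos": [
    [0, 0, 0],
    [0, 0, 0],
    [0, 0, 0],
    [0, 0, 0],
    [0, 0, 0]
  ],
  "delta_rot": [
    [0, 0, 0],
    [0, 0, 0],
    [0, 0, 0],
    [0, 0, 0],
    [0, 0, 0]
  ],
  "hand": [0.55, 0.55, 0.55, 0.55, 0.55]
}}

```text
t: 21.9
eef_pos: [0.4269, -0.0155, 0.1743]
ee_rot: [0.002, 0.997, -0.075, -0.001]
contact_force: [-0.8, -0.0, -1.2]
gripper_width: 0.725
gripper_force: 33.5
```

```bash
cat > d.py <<'E'
from h import *
import sys
x,y,z=map(float,sys.argv[1:4]);e=pose(2);o=arm.observe()
from scipy.spatial.transform import Rotation as Ro
w,a,b,c=o["ee_rot"];R=Ro.from_quat([a,b,c,w])
print("tool delta cm",(R.inv().apply(np.array([x,y,z])-e)*100).round(2),"tilt deg",np.degrees(np.arccos(-R.as_matrix()[2,2])).round(2),"tiltvec",R.as_matrix()[:,2].round(3),"q",o["qpos"].round(2),"F",o["contact_force"].round(1))
E
python3 d.py .428 .0102 .1165
```

```text
pose [ 0.4269 -0.0152  0.1743] sd [0.     0.0001 0.    ]
tool delta cm [-0.26 -2.55  5.77] tilt deg 0.23 tiltvec [-0.002 -0.004 -1.   ] q [-1.07  0.2   1.21  1.94 -0.2   1.14 -1.49] F [ 0.3  0.1 -2.2]
```

Call:
{"op": "jog_arm", "data": {
  "delta_pos": [
    [-0.13, -1.3, 0],
    [-0.13, -1.25, 0],
    [0, 0, 1.5],
    [0, 0, 1.3],
    [0, 0, 0]
  ],
  "delta_rot": [
    [0, 0, 0],
    [0, 0, 0],
    [0, 0, 0],
    [0, 0, 0],
    [0, 0, 0]
  ],
  "hand": [0.55, 0.55, 0.55, 0.55, 0.55]
}}

```text
t: 22.5
eef_pos: [0.4262, 0.0112, 0.1445]
ee_rot: [0.003, 0.997, -0.074, -0.003]
contact_force: [-1.0, 0.2, -0.3]
gripper_width: 0.727
gripper_force: 33.5
```

Call:
{"op": "jog_arm", "data": {
  "delta_pos": [
    [0, 0, 0],
    [0, 0, 0],
    [0, 0, 0],
    [0, 0, 0],
    [0, 0, 0]
  ],
  "delta_rot": [
    [0, 0, 0],
    [0, 0, 0],
    [0, 0, 0],
    [0, 0, 0],
    [0, 0, 0]
  ],
  "hand": [0.55, 0.55, 0.55, 0.55, 0.55]
}}

```text
t: 23.0
eef_pos: [0.4283, 0.0111, 0.1464]
ee_rot: [0.002, 0.997, -0.074, -0.0]
contact_force: [-0.4, -0.5, -1.6]
gripper_width: 0.727
gripper_force: 33.5
```

```bash
python3 d.py .428 .0102 .1165
python3 - <<'E'
from h import *
e=pose(1);T=[]
M["chamber"]=[(.031,0),(.031,.056)]
M["plate"]=[(.05,.011),(.05,.008),(.02,.025)]
for c in("top","side"):
    f=arm.grab_frame(c)
    a=tile(f,"chamber",e[0],e[1],e[2]-.0225,k=7,w=57);b=tile(f,"plate",.428,.0102,.083,k=7,w=57);h=a.shape[0]//2
    T.append(np.hstack([a[:h],a[h:],b[h:]]))
cv2.imwrite("pics/c3.png",cv2.resize(np.vstack(T),(800,534)))
E
```

```text
pose [0.4282 0.0111 0.1463] sd [0. 0. 0.]
tool delta cm [-0.    0.08  2.98] tilt deg 0.2 tiltvec [-0.001 -0.003 -1.   ] q [-1.07  0.25  1.17  1.98 -0.26  1.08 -1.5 ] F [-0.7 -0.5 -1. ]
pose [0.4281 0.0111 0.1463] sd [0. 0. 0.]
```

View pics/c3.png

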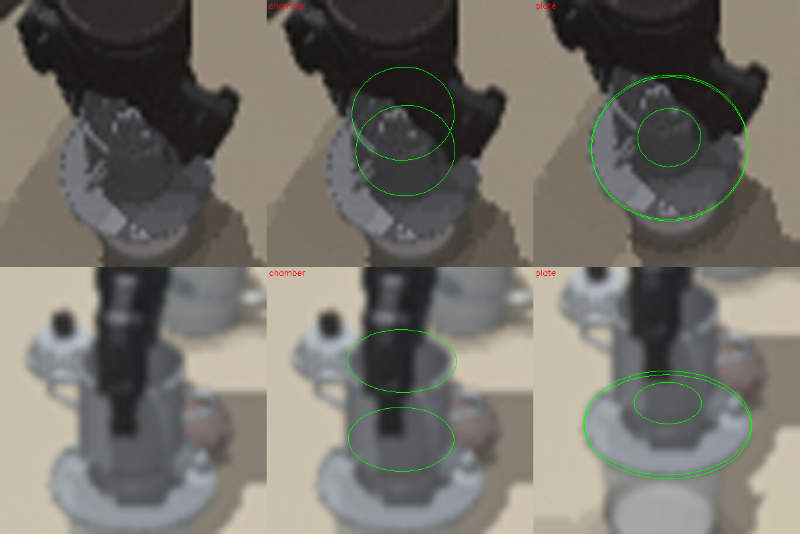

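Call:
{"op": "jog_arm", "data": {
  "delta_pos": [
    [-0.1, 0.08, 0],
    [0, 0, 0.8],
    [0, 0, 0.7],
    [0, 0, 0.5],
    [0, 0, 0]
  ],
  "delta_rot": [
    [0, 0, 0],
    [0, 0, 0],
    [0, 0, 0],
    [0, 0, 0],
    [0, 0, 0]
  ],
  "hand": [0.55, 0.55, 0.55, 0.55, 0.55]
}}

```text
t: 23.75
eef_pos: [0.426, 0.0102, 0.1251]
ee_rot: [0.002, 0.997, -0.074, -0.002]
contact_force: [-0.3, -0.3, -1.8]
gripper_width: 0.729
gripper_force: 33.5
```

Call:
{"op": "jog_arm", "data": {
  "delta_pos": [
    [0, 0, 0.4],
    [0, 0, 0.3],
    [0, 0, 0.1],
    [0, 0, 0],
    [0, 0, 0]
  ],
  "delta_rot": [
    [0, 0, 0],
    [0, 0, 0],
    [0, 0, 0],
    [0, 0, 0],
    [0, 0, 0]
  ],
  "hand": [0.55, 0.55, 0.55, 0.55, 0.55]
}}

```text
t: 24.25
eef_pos: [0.427, 0.0103, 0.1183]
ee_rot: [0.002, 0.997, -0.074, -0.001]
contact_force: [0.7, -0.3, -0.9]
gripper_width: 0.725
gripper_force: 33.5
```

```bash
python3 d.py .428 .0102 .1165
```

```text
pose [0.4271 0.0103 0.1183] sd [0. 0. 0.]
tool delta cm [0.09 0.   0.18] tilt deg 0.21 tiltvec [-0.001 -0.003 -1.   ] q [-1.02  0.3   1.14  2.02 -0.31  1.02 -1.45] F [-0.2  0.3 -1.4]
```

Call:
{"op": "jog_arm", "data": {
  "delta_pos": [
    [0, 0, 0.1],
    [0, 0, 0.07],
    [0, 0, 0],
    [0, 0, 0],
    [0, 0, 0]
  ],
  "delta_rot": [
    [0, 0, 0],
    [0, 0, 0],
    [0, 0, 0],
    [0, 0, 0],
    [0, 0, 0]
  ],
  "hand": [0.55, 0.55, 0.55, 0.8, 0.9]
}}

```text
t: 24.85
eef_pos: [0.4271, 0.0103, 0.1166]
ee_rot: [0.002, 0.997, -0.074, -0.0]
contact_force: [0.1, -0.5, 1.1]
gripper_width: 0.905
gripper_force: 0.0
```

Call:
{"op": "jog_arm", "data": {
  "delta_pos": [
    [0, 0, 0],
    [0, 0, 0],
    [0, 0, -1],
    [0, 0, -3],
    [0, 0, -3]
  ],
  "delta_rot": [
    [0, 0, 0],
    [0, 0, 0],
    [0, 0, 0],
    [0, 0, 0],
    [0, 0, 0]
  ],
  "hand": [1, 1, 1, 1, 1]
}}

```text
t: 25.35
eef_pos: [0.4265, 0.0101, 0.1874]
ee_rot: [0.003, 0.997, -0.074, -0.001]
contact_force: [0.3, -0.3, 0.5]
gripper_width: 1.002
gripper_force: 0.0
```

Call:
{"op": "jog_arm", "data": {
  "delta_pos": [
    [0, 0, -3],
    [0, 0, -2],
    [0, 0, 0],
    [0, 0, 0],
    [0, 0, 0]
  ],
  "delta_rot": [
    [0, 0, 0],
    [0, 0, 0],
    [0, 0, 0],
    [0, 0, 0],
    [0, 0, 0]
  ],
  "hand": [1, 1, 1, 1, 1]
}}

```text
t: 25.85
eef_pos: [0.4263, 0.0107, 0.2357]
ee_rot: [0.002, 0.997, -0.074, -0.002]
contact_force: [-0.5, -0.4, 0.6]
gripper_width: 0.998
gripper_force: 0.0
```

```bash
python3 d.py .542 .1135 .23; python3 s.py pics/s3.png chamber .428 .0102 .094 press .542 .1135 0
```

```text
pose [0.4262 0.0106 0.2355] sd [0. 0. 0.]
tool delta cm [  9.93 -11.88   0.46] tilt deg 0.34 tiltvec [-0.004 -0.004 -1.   ] q [-1.2   0.08  1.22  1.84 -0.08  1.28 -1.68] F [ 0.5 -0.4 -1.3]
pose [0.4267 0.0106 0.236 ] sd [0.0001 0.     0.0001]
[ 0.002  0.997 -0.074 -0.001] [-1.2   0.08  1.22  1.84 -0.08  1.28 -1.68]
```

View pics/s3.png

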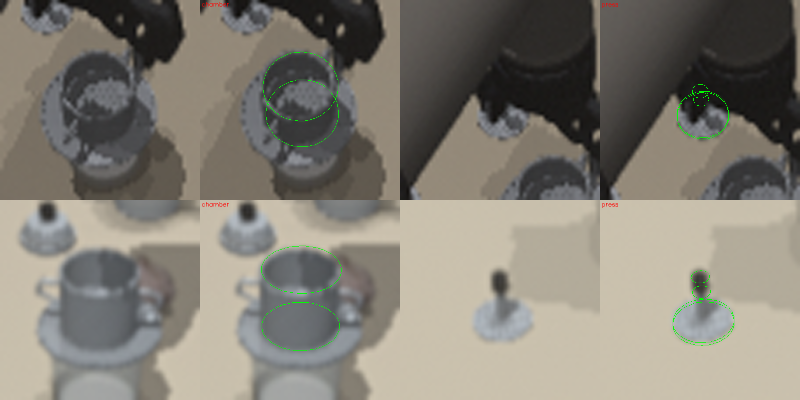

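Call:
{"op": "jog_arm", "data": {
  "delta_pos": [
    [1.5, -1.8, 0],
    [2, -2.4, 0],
    [2, -2.4, 0],
    [2, -2.4, 0],
    [1.5, -1.8, 0]
  ],
  "delta_rot": [
    [0, 0, 0],
    [0, 0, 0],
    [0, 0, 0],
    [0, 0, 0],
    [0, 0, 0]
  ],
  "hand": [1, 1, 1, 1, 1]
}}

```text
t: 26.65
eef_pos: [0.5332, 0.1062, 0.2349]
ee_rot: [0.002, 0.997, -0.073, -0.001]
contact_force: [0.0, 1.1, 0.3]
gripper_width: 1.004
gripper_force: 0.0
```

Call:
{"op": "jog_arm", "data": {
  "delta_pos": [
    [0.9, -1, 0],
    [0, 0, 2],
    [0, 0, 3],
    [0, 0, 3],
    [0, 0, 0]
  ],
  "delta_rot": [
    [0, 0, 0],
    [0, 0, 0],
    [0, 0, 0],
    [0, 0, 0],
    [0, 0, 0]
  ],
  "hand": [1, 1, 1, 1, 1]
}}

```text
t: 27.15
eef_pos: [0.5387, 0.1129, 0.1516]
ee_rot: [0.003, 0.997, -0.074, -0.005]
contact_force: [-1.4, 0.8, -0.2]
gripper_width: 1.004
gripper_force: 0.0
```

```bash
python3 d.py .5425 .1135 .037
python3 - <<'E'
from h import *
f=arm.grab_frame("side")
g=cv2.cvtColor(cv2.imread("pics/side0.png"),cv2.COLOR_BGR2GRAY).astype(int)
for nm,r,z in(("grip",.007,.05),("grip34",.007,.034),("disc",.024,.0)):
    P=np.array([proj(f,X) for X in circ(r,z,.5425,.1135)]);print(nm,P.min(0).round(1),P.max(0).round(1))
for r in(246,250,260): print(r,"232..",g[r,232:262].tolist())
print("col 246 236..",g[236:270,246].tolist())
E
```

```text
pose [0.5414 0.1126 0.155 ] sd [0.0008 0.0001 0.0009]
tool delta cm [ 0.11 -0.16 11.8 ] tilt deg 0.29 tiltvec [-0.002 -0.004 -1.   ] q [-0.95  0.54  1.03  1.64 -0.48  1.24 -1.53] F [ 0.7 -1.   0.5]
grip [242.2 242.5] [247.4 246.1]
grip34 [242.6 246.9] [247.7 250.5]
disc [237.1 251.5] [254.5 263.9]
246 232.. [192, 191, 192, 192, 192, 191, 191, 191, 192, 193, 174, 101, 60, 62, 67, 111, 170, 192, 192, 192, 191, 190, 191, 191, 191, 191, 191, 191, 191, 191]
250 232.. [192, 192, 192, 192, 191, 191, 192, 191, 192, 192, 192, 180, 137, 99, 110, 153, 182, 188, 189, 192, 192, 192, 191, 192, 191, 191, 190, 191, 191, 192]
260 232.. [192, 192, 192, 192, 191, 187, 177, 173, 171, 179, 177, 170, 171, 165, 172, 168, 173, 168, 167, 165, 162, 172, 183, 191, 192, 192, 191, 191, 191, 191]
col 246 236.. [191, 192, 191, 191, 192, 190, 172, 130, 88, 71, 67, 65, 75, 97, 110, 111, 112, 113, 112, 111, 117, 132, 149, 163, 172, 174, 172, 181, 191, 192, 191, 192, 191, 192]
```

Call:
{"op": "jog_arm", "data": {
  "delta_pos": [
    [0.1, -0.15, 2],
    [0, 0, 3],
    [0, 0, 3],
    [0, 0, 2],
    [0, 0, 1.8]
  ],
  "delta_rot": [
    [0, 0, 0],
    [0, 0, 0],
    [0, 0, 0],
    [0, 0, 0],
    [0, 0, 0]
  ],
  "hand": [0.8, 0.8, 0.8, 0.8, 0.8]
}}

```text
t: 27.8
eef_pos: [0.5448, 0.1139, 0.0387]
ee_rot: [0.001, 0.997, -0.073, 0.001]
contact_force: [-0.3, 0.3, -1.3]
gripper_width: 0.799
gripper_force: 0.0
```

Call:
{"op": "jog_arm", "data": {
  "delta_pos": [
    [0, 0, 0],
    [0, 0, 0],
    [0, 0, 0],
    [0, 0, 0],
    [0, 0, 0]
  ],
  "delta_rot": [
    [0, 0, 0],
    [0, 0, 0],
    [0, 0, 0],
    [0, 0, 0],
    [0, 0, 0]
  ],
  "hand": [0.8, 0.6, 0.4, 0.2, 0.1],
  "force": 25
}}

```text
t: 28.3
eef_pos: [0.544, 0.1135, 0.0389]
ee_rot: [0.002, 0.997, -0.074, 0.0]
contact_force: [-0.6, 0.2, -0.3]
gripper_width: 0.142
gripper_force: 24.5
```

Call:
{"op": "jog_arm", "data": {
  "delta_pos": [
    [0, 0, 0],
    [0, 0, 0],
    [0, 0, 0],
    [0, 0, 0],
    [0, 0, 0]
  ],
  "delta_rot": [
    [0, 0, 0],
    [0, 0, 0],
    [0, 0, 0],
    [0, 0, 0],
    [0, 0, 0]
  ],
  "hand": [0.05, 0.05, 0.05, 0.05, 0.05]
}}

```text
t: 28.8
eef_pos: [0.544, 0.1132, 0.0385]
ee_rot: [0.002, 0.997, -0.074, 0.0]
contact_force: [-0.1, -1.0, 5.1]
gripper_width: 0.147
gripper_force: 24.5
```

```bash
python3 d.py .429 .010 .23
```

```text
pose [0.544  0.1132 0.0385] sd [0. 0. 0.]
tool delta cm [ -9.84  11.97 -19.11] tilt deg 0.22 tiltvec [-0.    -0.004 -1.   ] q [-0.87  0.67  0.92  1.76 -0.62  1.02 -1.44] F [ 0.1 -1.5  5.3]
```

Call:
{"op": "jog_arm", "data": {
  "delta_pos": [
    [0, 0, -2],
    [0, 0, -4],
    [0, 0, -4],
    [0, 0, -4],
    [0, 0, -3.7]
  ],
  "delta_rot": [
    [0, 0, 0],
    [0, 0, 0],
    [0, 0, 0],
    [0, 0, 0],
    [0, 0, 0]
  ],
  "hand": [0.05, 0.05, 0.05, 0.05, 0.05]
}}

```text
t: 29.4
eef_pos: [0.5428, 0.1145, 0.2159]
ee_rot: [0.002, 0.997, -0.074, -0.001]
contact_force: [-0.1, 0.0, -0.4]
gripper_width: 0.146
gripper_force: 24.7
```

Call:
{"op": "jog_arm", "data": {
  "delta_pos": [
    [0, 0, 0],
    [-1.5, 1.8, 0],
    [-2, 2.4, 0],
    [-2, 2.4, 0],
    [-2, 2.4, 0]
  ],
  "delta_rot": [
    [0, 0, 0],
    [0, 0, 0],
    [0, 0, 0],
    [0, 0, 0],
    [0, 0, 0]
  ],
  "hand": [0.05, 0.05, 0.05, 0.05, 0.05]
}}

```text
t: 29.9
eef_pos: [0.4541, 0.0358, 0.2137]
ee_rot: [0.002, 0.997, -0.073, -0.002]
contact_force: [0.4, 0.5, 1.0]
gripper_width: 0.144
gripper_force: 24.7
```

Call:
{"op": "jog_arm", "data": {
  "delta_pos": [
    [-1.5, 1.8, 0],
    [-0.7, 1, 0],
    [0, 0, 0],
    [0, 0, 0],
    [0, 0, 0]
  ],
  "delta_rot": [
    [0, 0, 0],
    [0, 0, 0],
    [0, 0, 0],
    [0, 0, 0],
    [0, 0, 0]
  ],
  "hand": [0.05, 0.05, 0.05, 0.05, 0.05]
}}

```text
t: 30.4
eef_pos: [0.4306, 0.0128, 0.2152]
ee_rot: [0.002, 0.997, -0.073, -0.001]
contact_force: [1.3, -0.3, -0.5]
gripper_width: 0.142
gripper_force: 24.7
```

```bash
python3 d.py .4305 .010 .1515
python3 - <<'E'
from h import *
e=pose(1)
for c in("side","top"):
    f=arm.grab_frame(c);g=cv2.cvtColor(f["pixels"],cv2.COLOR_BGR2GRAY).astype(int)
    for n in("press","chamber"):
        for d in arm.search_frame(c,n)[:2]: print(c,n,round(d["p"],2),np.round(d["box"],1).tolist())
    P=np.array([proj(f,X) for X in circ(.024,e[2]-.0385,e[0],e[1])]);print("disc pred",P.min(0).round(1),P.max(0).round(1))
    P2=np.array([proj(f,X) for X in circ(.031,.15,.429,.010)]);print("rim pred",P2.min(0).round(1),P2.max(0).round(1))
    r=int(round(P[:,1].mean()));c0=int(P[:,0].min())-12
    for k in(r,r+2): print("row",k,"from",c0,g[k,c0:c0+45].tolist())
    r=int(round(P2[:,1].mean()))+6;c0=int(P2[:,0].min())-12
    print("chamber row",r,"from",c0,g[r,c0:c0+50].tolist())
E
```

```text
pose [0.4307 0.0125 0.2153] sd [0.     0.0001 0.    ]
tool delta cm [0.02 0.21 6.38] tilt deg 0.3 tiltvec [-0.002 -0.005 -1.   ] q [-1.17  0.14  1.23  1.86 -0.13  1.23 -1.62] F [-0.3 -1.6  0.1]
pose [0.4307 0.0122 0.2153] sd [0. 0. 0.]
side press 0.62 [276.9, 174.6, 295.8, 189.9]
side chamber 0.69 [270.0, 186.1, 304.0, 215.7]
side chamber 0.53 [281.2, 257.2, 311.9, 286.9]
disc pred [277.5 178.4] [295.4 188.8]
rim pred [275.5 184.5] [298.4 198. ]
row 184 from 265 [142, 135, 133, 138, 133, 134, 140, 140, 139, 131, 126, 132, 127, 124, 140, 143, 142, 140, 132, 98, 84, 85, 86, 87, 85, 83, 83, 87, 102, 133, 161, 189, 196, 194, 191, 191, 191, 191, 191, 191, 191, 190, 191, 190, 191]
row 186 from 265 [184, 163, 141, 133, 129, 131, 139, 139, 136, 130, 121, 120, 125, 143, 154, 143, 139, 144, 132, 100, 84, 83, 86, 84, 83, 86, 82, 82, 99, 130, 147, 161, 163, 155, 137, 131, 132, 131, 131, 131, 132, 132, 131, 132, 131]
chamber row 197 from 263 [190, 191, 191, 191, 192, 182, 149, 137, 169, 187, 191, 191, 174, 118, 104, 121, 127, 127, 121, 113, 108, 103, 100, 103, 106, 108, 103, 100, 104, 114, 123, 1
[... 261 characters left out ...]
 194 from 248 [140, 140, 139, 139, 139, 127, 123, 123, 122, 122, 124, 110, 71, 54, 60, 55, 60, 56, 60, 55, 57, 57, 60, 57, 60, 55, 78, 67, 86, 113, 107, 123, 123, 123, 123, 124, 123, 136, 139, 139, 139, 140, 140, 141, 140]
row 196 from 248 [139, 140, 139, 139, 139, 123, 123, 123, 121, 103, 111, 73, 59, 56, 61, 55, 60, 56, 55, 61, 60, 61, 61, 60, 60, 60, 56, 60, 60, 58, 127, 77, 74, 111, 122, 123, 123, 140, 140, 140, 139, 139, 140, 140, 140]
chamber row 205 from 246 [133, 130, 118, 113, 114, 113, 114, 109, 117, 118, 118, 116, 90, 66, 99, 102, 62, 103, 116, 105, 117, 77, 76, 58, 61, 62, 57, 60, 62, 66, 70, 60, 53, 60, 70, 71, 86, 121, 117, 129, 141, 140, 140, 140, 140, 141, 140, 140, 141, 140]
```

Call:
{"op": "jog_arm", "data": {
  "delta_pos": [
    [-0.06, 0.2, 0],
    [0, 0, 1.5],
    [0, 0, 1.5],
    [0, 0, 1],
    [0, 0, 0]
  ],
  "delta_rot": [
    [0, 0, 0],
    [0, 0, 0],
    [0, 0, 0],
    [0, 0, 0],
    [0, 0, 0]
  ],
  "hand": [0.05, 0.05, 0.05, 0.05, 0.05]
}}

```text
t: 31.35
eef_pos: [0.4281, 0.0095, 0.1744]
ee_rot: [0.002, 0.997, -0.074, -0.002]
contact_force: [0.5, -0.8, -1.6]
gripper_width: 0.141
gripper_force: 24.7
```

Call:
{"op": "jog_arm", "data": {
  "delta_pos": [
    [0, 0, 0.8],
    [0, 0, 0.6],
    [0, 0, 0.4],
    [0, 0, 0.2],
    [0, 0, 0]
  ],
  "delta_rot": [
    [0, 0, 0],
    [0, 0, 0],
    [0, 0, 0],
    [0, 0, 0],
    [0, 0, 0]
  ],
  "hand": [0.05, 0.05, 0.05, 0.05, 0.05]
}}

```text
t: 31.85
eef_pos: [0.4292, 0.0096, 0.1553]
ee_rot: [0.002, 0.997, -0.074, -0.001]
contact_force: [-0.3, 0.3, -0.5]
gripper_width: 0.14
gripper_force: 24.7
```

```bash
python3 d.py .43 .010 .1515
```

```text
pose [0.4294 0.0096 0.1555] sd [0.0001 0.     0.0001]
tool delta cm [ 0.05 -0.05  0.4 ] tilt deg 0.22 tiltvec [-0.001 -0.004 -1.   ] q [-1.07  0.24  1.18  1.96 -0.24  1.1  -1.51] F [ 0.9 -0.4 -0.1]
```

Call:
{"op": "jog_arm", "data": {
  "delta_pos": [
    [0, 0, 0.2],
    [0, 0, 0.15],
    [0, 0, 0.05],
    [0, 0, 0],
    [0, 0, 0]
  ],
  "delta_rot": [
    [0, 0, 0],
    [0, 0, 0],
    [0, 0, 0],
    [0, 0, 0],
    [0, 0, 0]
  ],
  "hand": [0.05, 0.05, 0.05, 0.1, 0.25]
}}

```text
t: 32.45
eef_pos: [0.4293, 0.0096, 0.1515]
ee_rot: [0.002, 0.997, -0.074, -0.001]
contact_force: [-0.1, 1.2, -0.3]
gripper_width: 0.246
gripper_force: 0.0
```

Call:
{"op": "jog_arm", "data": {
  "delta_pos": [
    [0, 0, 0],
    [0, 0, 0],
    [0, 0, -1],
    [0, 0, -2],
    [0, 0, -3]
  ],
  "delta_rot": [
    [0, 0, 0],
    [0, 0, 0],
    [0, 0, 0],
    [0, 0, 0],
    [0, 0, 0]
  ],
  "hand": [0.35, 0.4, 0.4, 0.4, 0.4]
}}

```text
t: 32.95
eef_pos: [0.4282, 0.0096, 0.2117]
ee_rot: [0.003, 0.997, -0.074, -0.002]
contact_force: [0.9, 0.4, 0.1]
gripper_width: 0.405
gripper_force: 0.0
```

Call:
{"op": "jog_arm", "data": {
  "delta_pos": [
    [0, 0, -2],
    [0, 0, 0],
    [1, -2, 0],
    [1, -3, 0],
    [1, -3, 0]
  ],
  "delta_rot": [
    [0, 0, 0],
    [0, 0, 0],
    [0, 0, 0],
    [0, 0, 0],
    [0, 0, 0]
  ],
  "hand": [0.6, 0.6, 0.6, 0.6, 0.6]
}}

```text
t: 33.45
eef_pos: [0.4709, 0.0854, 0.2308]
ee_rot: [0.002, 0.997, -0.074, -0.001]
contact_force: [0.0, 0.8, -0.2]
gripper_width: 0.6
gripper_force: 0.0
```

```bash
python3 d.py .490 .254 .2
python3 - <<'E'
from h import *
e=pose(1)
for c in("side","top"):
    f=arm.grab_frame(c);g=cv2.cvtColor(f["pixels"],cv2.COLOR_BGR2GRAY).astype(int)
    for n in("press","lid","chamber"):
        for d in arm.search_frame(c,n)[:2]: print(c,n,round(d["p"],2),np.round(d["box"],1).tolist())
    for nm,r,z,x,y in(("grip",.007,.163,.429,.01),("grip0",.007,.147,.429,.01),("rim",.031,.15,.429,.01),("lid",.037,0,.49,.254),("knob",.009,.049,.49,.254)):
        P=np.array([proj(f,X) for X in circ(r,z,x,y)]);print(nm,P.min(0).round(1),P.max(0).round(1))
        if nm in("grip","knob"):
            k=int(round(P[:,1].mean()))+2;m=int(round(P[:,0].mean()));
            print(" row",k,"from",m-12,g[k,m-12:m+13].tolist());print(" col",m,"from",k-12,g[k-12:k+16,m].tolist())
        if nm=="lid":
            k=int(round(P[:,1].mean()));m=int(round(P[:,0].mean()));
            print(" row",k,"from",m-22,g[k,m-22:m+23].tolist());print(" col",m+6,"from",k-25,g[k-25:k+16,m+6].tolist())
E
```

```text
pose [0.4723 0.0912 0.23  ] sd [0.0007 0.0013 0.0001]
tool delta cm [ -0.52 -16.38   2.93] tilt deg 0.28 tiltvec [-0.002 -0.004 -1.   ] q [-1.14  0.29  1.14  1.72 -0.27  1.31 -1.66] F [ 0.3  0.6 -0.3]
pose [0.4708 0.0867 0.2301] sd [0. 0. 0.]
side press 0.44 [284.7, 187.2, 289.8, 197.6]
side lid 0.57 [252.4, 282.0, 276.4, 306.8]
side chamber 0.75 [267.9, 186.2, 305.0, 219.0]
grip [284.4 185.7] [289.6 188.8]
 row 189 from 275 [195, 176, 141, 107, 93, 91, 91, 92, 92, 83, 53, 31, 28, 30, 47, 77, 88, 87, 84, 86, 93, 113, 136, 135, 107]
 col 287 from 177 [177, 186, 192, 195, 196, 196, 197, 195, 168, 114, 55, 29, 28, 29, 28, 37, 66, 86, 92, 93, 97, 109, 105, 94, 92, 92, 93, 92]
grip0 [284.4 190.5] [289.5 193.6]
rim [275.5 184.5] [298.4 198. ]
lid [248.8 286.2] [278.3 309.2]
 row 298 from 241 [195, 195, 195, 195, 196, 195, 191, 180, 171, 133, 117, 122, 127, 135, 140, 150, 149, 168, 182, 185, 184, 183, 182, 183, 179, 176, 174, 159, 139, 125, 122, 121, 116, 111, 115, 145, 168, 161, 188, 197, 195, 195, 195, 196, 195]
 col 269 from 273 [182, 185, 192, 195, 196, 195, 195, 195, 195, 190, 184, 182
[... 1032 characters left out ...]
, 29, 44, 42, 46, 29, 39, 113, 147, 146, 147, 146, 145, 146, 147, 146, 144, 143, 143, 142, 131, 77, 64, 63, 61, 82, 77, 142, 142, 142, 142, 142, 142, 141, 142, 141, 142, 142, 142]
 col 214 from 152 [141, 141, 140, 141, 140, 141, 141, 141, 141, 141, 142, 142, 142, 141, 142, 130, 132, 114, 133, 140, 140, 141, 130, 94, 67, 64, 64, 64, 64, 65, 78, 63, 66, 130, 143, 142, 142, 143, 142, 142, 143]
knob [203.  167.4] [208.7 172.5]
 row 172 from 194 [31, 31, 28, 28, 35, 95, 144, 145, 141, 57, 28, 31, 27, 25, 51, 106, 146, 143, 141, 142, 140, 70, 59, 109, 107]
 col 206 from 160 [68, 109, 137, 141, 143, 142, 144, 120, 62, 35, 38, 32, 27, 26, 76, 85, 135, 147, 146, 146, 119, 75, 66, 64, 64, 111, 78, 88]
```

Call:
{"op": "jog_arm", "data": {
  "delta_pos": [
    [-0.1, -2.8, 0],
    [-0.1, -3.5, 0],
    [-0.1, -3.5, 0],
    [-0.1, -3.5, 0],
    [-0.1, -2.8, 0]
  ],
  "delta_rot": [
    [0, 0, 0],
    [0, 0, 0],
    [0, 0, 0],
    [0, 0, 0],
    [0, 0, 0]
  ],
  "hand": [0.6, 0.6, 0.6, 0.6, 0.6]
}}

```text
t: 34.5
eef_pos: [0.4894, 0.2471, 0.2305]
ee_rot: [0.001, 0.997, -0.073, -0.001]
contact_force: [0.2, -0.3, 0.2]
gripper_width: 0.603
gripper_force: 0.0
```

Call:
{"op": "jog_arm", "data": {
  "delta_pos": [
    [0, -0.7, 0],
    [0, 0, 2],
    [0, 0, 4],
    [0, 0, 4],
    [0, 0, 0]
  ],
  "delta_rot": [
    [0, 0, 0],
    [0, 0, 0],
    [0, 0, 0],
    [0, 0, 0],
    [0, 0, 0]
  ],
  "hand": [0.6, 0.6, 0.6, 0.6, 0.6]
}}

```text
t: 35.0
eef_pos: [0.486, 0.2488, 0.1259]
ee_rot: [0.005, 0.997, -0.075, -0.006]
contact_force: [-0.6, -0.2, 0.8]
gripper_width: 0.602
gripper_force: 0.0
```

Call:
{"op": "jog_arm", "data": {
  "delta_pos": [
    [0, 0, 0],
    [0, 0, 0],
    [0, 0, 0],
    [0, 0, 0],
    [0, 0, 0]
  ],
  "delta_rot": [
    [0, 0, 0],
    [0, 0, 0],
    [0, 0, 0],
    [0, 0, 0],
    [0, 0, 0]
  ],
  "hand": [0.6, 0.6, 0.6, 0.6, 0.6]
}}

```text
t: 35.5
eef_pos: [0.4911, 0.2514, 0.1315]
ee_rot: [0.001, 0.997, -0.074, 0.0]
contact_force: [0.2, 0.8, -0.9]
gripper_width: 0.598
gripper_force: 0.0
```

```bash
python3 d.py .4905 .254 .039
```

```text
pose [0.4907 0.2513 0.1311] sd [0.0001 0.     0.0001]
tool delta cm [-0.06 -0.29  9.2 ] tilt deg 0.19 tiltvec [-0.001 -0.003 -1.   ] q [-1.19  0.55  0.99  1.68 -0.49  1.18 -1.8 ] F [-0.7  0.5 -0.2]
```

Call:
{"op": "jog_arm", "data": {
  "delta_pos": [
    [-0.05, -0.3, 2],
    [0, 0, 3],
    [0, 0, 2.5],
    [0, 0, 1.2],
    [0, 0, 0.5]
  ],
  "delta_rot": [
    [0, 0, 0],
    [0, 0, 0],
    [0, 0, 0],
    [0, 0, 0],
    [0, 0, 0]
  ],
  "hand": [0.6, 0.6, 0.6, 0.6, 0.6],
  "force": 20
}}

```text
t: 36.1
eef_pos: [0.4896, 0.2536, 0.0374]
ee_rot: [0.002, 0.997, -0.074, -0.001]
contact_force: [-0.6, 0.9, 0.1]
gripper_width: 0.598
gripper_force: 0.0
```

Call:
{"op": "jog_arm", "data": {
  "delta_pos": [
    [0, 0, 0],
    [0, 0, 0],
    [0, 0, 0],
    [0, 0, 0],
    [0, 0, 0]
  ],
  "delta_rot": [
    [0, 0, 0],
    [0, 0, 0],
    [0, 0, 0],
    [0, 0, 0],
    [0, 0, 0]
  ],
  "hand": [0.5, 0.4, 0.3, 0.2, 0.1]
}}

```text
t: 36.6
eef_pos: [0.4911, 0.2541, 0.0396]
ee_rot: [0.001, 0.997, -0.074, 0.0]
contact_force: [-0.0, 0.1, 5.2]
gripper_width: 0.198
gripper_force: 19.5
```

Call:
{"op": "jog_arm", "data": {
  "delta_pos": [
    [0, 0, 0],
    [0, 0, 0],
    [0, 0, 0],
    [0, 0, 0],
    [0, 0, 0]
  ],
  "delta_rot": [
    [0, 0, 0],
    [0, 0, 0],
    [0, 0, 0],
    [0, 0, 0],
    [0, 0, 0]
  ],
  "hand": [0.1, 0.1, 0.1, 0.1, 0.1]
}}

```text
t: 37.1
eef_pos: [0.4911, 0.2541, 0.0396]
ee_rot: [0.001, 0.997, -0.074, 0.0]
contact_force: [-1.1, -0.4, 6.3]
gripper_width: 0.196
gripper_force: 19.7
```

```bash
python3 d.py .4905 .254 .039
```

```text
pose [0.4911 0.2541 0.0396] sd [0. 0. 0.]
tool delta cm [-0.06  0.02  0.06] tilt deg 0.14 tiltvec [-0.    -0.002 -1.   ] q [-1.14  0.66  0.9   1.77 -0.6   1.01 -1.72] F [ 0.1 -0.1  5.4]
```

Centred in y; now the same across x with a quarter turn.

Call:
{"op": "jog_arm", "data": {
  "delta_pos": [
    [0, 0, 0],
    [0, 0, 0],
    [0, 0, 0],
    [0, 0, 0],
    [0, 0, 0]
  ],
  "delta_rot": [
    [0, 0, 0],
    [0, 0, 0],
    [0, 0, -8],
    [0, 0, -8],
    [0, 0, -8]
  ],
  "hand": [0.5, 0.5, 0.5, 0.5, 0.5]
}}

```text
t: 37.7
eef_pos: [0.4899, 0.2537, 0.038]
ee_rot: [0.002, 0.99, 0.138, -0.001]
contact_force: [0.3, -0.4, -0.7]
gripper_width: 0.501
gripper_force: 0.0
```

Call:
{"op": "jog_arm", "data": {
  "delta_pos": [
    [0, 0, 0],
    [0, 0, 0],
    [0, 0, 0],
    [0, 0, 0],
    [0, 0, 0]
  ],
  "delta_rot": [
    [0, 0, -8],
    [0, 0, -8],
    [0, 0, -8],
    [0, 0, -8],
    [0, 0, -8]
  ],
  "hand": [0.5, 0.5, 0.5, 0.5, 0.5]
}}

```text
t: 38.2
eef_pos: [0.4899, 0.2537, 0.0381]
ee_rot: [0.001, 0.884, 0.468, -0.002]
contact_force: [-0.1, -1.0, -0.3]
gripper_width: 0.502
gripper_force: 0.0
```

Call:
{"op": "jog_arm", "data": {
  "delta_pos": [
    [0, 0, 0],
    [0, 0, 0],
    [0, 0, 0],
    [0, 0, 0],
    [0, 0, 0]
  ],
  "delta_rot": [
    [0, 0, -8],
    [0, 0, -8],
    [0, 0, -8],
    [0, 0, -2],
    [0, 0, 0]
  ],
  "hand": [0.5, 0.5, 0.5, 0.5, 0.4]
}}

```text
t: 38.7
eef_pos: [0.49, 0.2536, 0.0381]
ee_rot: [0.001, 0.758, 0.653, -0.002]
contact_force: [0.5, -0.0, 0.3]
gripper_width: 0.406
gripper_force: 0.0
```

Call:
{"op": "jog_arm", "data": {
  "delta_pos": [
    [0, 0, 0],
    [0, 0, 0],
    [0, 0, 0],
    [0, 0, 0],
    [0, 0, 0]
  ],
  "delta_rot": [
    [0, 0, 0],
    [0, 0, 0],
    [0, 0, 0],
    [0, 0, 0],
    [0, 0, 0]
  ],
  "hand": [0.3, 0.2, 0.1, 0.1, 0.1],
  "force": 30
}}

```text
t: 39.2
eef_pos: [0.4902, 0.2538, 0.0384]
ee_rot: [0.001, 0.757, 0.653, -0.002]
contact_force: [-0.5, 0.4, -0.1]
gripper_width: 0.185
gripper_force: 29.2
```

```bash
python3 d.py .4905 .254 .239
```

```text
pose [0.4902 0.2538 0.0384] sd [0. 0. 0.]
tool delta cm [ -0.06   0.   -20.06] tilt deg 0.24 tiltvec [-0.002 -0.004 -1.   ] q [-0.89  0.54  0.51  1.76 -0.32  0.93 -0.39] F [ 0.3 -1.   0.7]
```

Call:
{"op": "jog_arm", "data": {
  "delta_pos": [
    [0, 0, -2],
    [0, 0, -4],
    [0, 0, -5],
    [0, 0, -5],
    [0, 0, -4]
  ],
  "delta_rot": [
    [0, 0, 0],
    [0, 0, 0],
    [0, 0, 0],
    [0, 0, 0],
    [0, 0, 0]
  ],
  "hand": [0.1, 0.1, 0.1, 0.1, 0.1]
}}

```text
t: 39.8
eef_pos: [0.4911, 0.2547, 0.2415]
ee_rot: [0.001, 0.757, 0.653, -0.0]
contact_force: [1.2, 0.4, -1.5]
gripper_width: 0.185
gripper_force: 29.4
```

Call:
{"op": "jog_arm", "data": {
  "delta_pos": [
    [0, 0, 0],
    [-2, -0.2, 0],
    [-2.5, -0.3, 0],
    [-2.5, -0.3, 0],
    [-2.5, -0.3, 0]
  ],
  "delta_rot": [
    [0, 0, 0],
    [0, 0, 0],
    [0, 0, 0],
    [0, 0, 0],
    [0, 0, 0]
  ],
  "hand": [0.1, 0.1, 0.1, 0.1, 0.1]
}}

```text
t: 40.3
eef_pos: [0.4647, 0.1612, 0.2376]
ee_rot: [0.001, 0.757, 0.653, -0.003]
contact_force: [0.9, -0.4, -0.1]
gripper_width: 0.189
gripper_force: 29.5
```

Call:
{"op": "jog_arm", "data": {
  "delta_pos": [
    [-2.5, -0.3, 0],
    [-2.5, -0.3, 0],
    [-2.5, -0.3, 0],
    [-2.5, -0.2, 0],
    [-2.5, -0.2, 0]
  ],
  "delta_rot": [
    [0, 0, 0],
    [0, 0, 0],
    [0, 0, 0],
    [0, 0, 0],
    [0, 0, 0]
  ],
  "hand": [0.1, 0.1, 0.1, 0.1, 0.1]
}}

```text
t: 40.8
eef_pos: [0.4333, 0.0396, 0.2382]
ee_rot: [0.0, 0.757, 0.653, -0.002]
contact_force: [-0.1, 0.1, -1.8]
gripper_width: 0.187
gripper_force: 29.5
```

Call:
{"op": "jog_arm", "data": {
  "delta_pos": [
    [-1.5, -0.1, 0],
    [-1, -0.1, 0],
    [0, 0, 0],
    [0, 0, 0],
    [0, 0, 0]
  ],
  "delta_rot": [
    [0, 0, 0],
    [0, 0, 0],
    [0, 0, 0],
    [0, 0, 0],
    [0, 0, 0]
  ],
  "hand": [0.1, 0.1, 0.1, 0.1, 0.1]
}}

```text
t: 41.3
eef_pos: [0.429, 0.0175, 0.2393]
ee_rot: [0.001, 0.757, 0.654, -0.002]
contact_force: [0.2, 0.6, -0.7]
gripper_width: 0.188
gripper_force: 29.5
```

```bash
python3 d.py .4287 .0102 .1794;  python3 - <<'E'
from h import *
e=pose(1)
for c in("side","top"):
    f=arm.grab_frame(c);g=cv2.cvtColor(f["pixels"],cv2.COLOR_BGR2GRAY).astype(int)
    for n in("lid","chamber"):
        for d in arm.search_frame(c,n)[:1]: print(c,n,round(d["p"],2),np.round(d["box"],1).tolist())
    for nm,r,z,x,y in(("rim",.031,.15,.4287,.0102),("lid",.037,e[2]-.0384,e[0],e[1])):
        P=np.array([proj(f,X) for X in circ(r,z,x,y)]);print(nm,P.min(0).round(1),P.max(0).round(1))
        k=int(round(P[:,1].mean()))+(9 if nm=="rim" else 0);m=int(round(P[:,0].mean()));
        print(" row",k,"from",m-22,g[k,m-22:m+23].tolist())
    cv2.imwrite(f"pics/l_{c}.png",f["pixels"])
E
```

```text
pose [0.429  0.0172 0.2393] sd [0.     0.0001 0.    ]
tool delta cm [-0.68  0.08  6.  ] tilt deg 0.24 tiltvec [-0.002 -0.004 -1.   ] q [-0.77  0.05  0.73  1.82 -0.03  1.29 -0.18] F [ 0.9 -0.1 -1.2]
pose [0.429  0.017  0.2393] sd [0. 0. 0.]
side lid 0.7 [274.1, 158.8, 299.4, 185.2]
side chamber 0.71 [266.4, 183.6, 305.9, 217.0]
rim [275.7 184.5] [298.5 198.1]
 row 200 from 265 [192, 192, 193, 193, 192, 188, 181, 172, 163, 161, 154, 116, 101, 106, 110, 110, 111, 113, 114, 113, 116, 118, 116, 115, 112, 106, 106, 104, 103, 99, 96, 89, 88, 95, 107, 108, 103, 99, 107, 116, 95, 80, 92, 112, 125]
lid [273.1 169.2] [301.3 185.2]
 row 177 from 265 [188, 180, 183, 185, 175, 133, 87, 77, 99, 124, 126, 119, 119, 120, 123, 124, 125, 126, 127, 126, 127, 128, 128, 127, 125, 124, 123, 120, 118, 114, 112, 107, 104, 105, 117, 129, 120, 119, 123, 130, 138, 139, 147, 159, 167]
top lid 0.83 [253.5, 178.2, 279.8, 203.6]
top chamber 0.52 [257.2, 203.0, 278.2, 215.0]
rim [258.5 189.1] [279.9 208.7]
 row 208 from 247 [127, 111, 111, 111, 110, 112, 114, 114, 115, 113, 113, 114, 59, 56, 54, 53, 55, 57, 61, 59, 62, 61, 75, 78, 71, 70, 65, 59, 55, 55, 55, 53, 75, 84, 85, 85, 86, 86, 98, 136, 137, 138, 137, 137, 137]
lid [253.4 178.7] [279.8 202.6]
 row 190 from 245 [137, 138, 138, 136, 137, 137, 137, 120, 84, 60, 27, 24, 24, 25, 25, 37, 56, 53, 43, 45, 55, 57, 60, 60, 59, 60, 59, 58, 69, 73, 59, 60, 58, 77, 116, 121, 121, 120, 120, 137, 137, 136, 137, 137, 137]
```

Call:
{"op": "jog_arm", "data": {
  "delta_pos": [
    [-0.35, 0.05, 0],
    [-0.35, 0, 0],
    [0, 0, 1.5],
    [0, 0, 1.5],
    [0, 0, 0.5]
  ],
  "delta_rot": [
    [0, 0, 0],
    [0, 0, 0],
    [0, 0, 0],
    [0, 0, 0],
    [0, 0, 0]
  ],
  "hand": [0.1, 0.1, 0.1, 0.1, 0.1]
}}

```text
t: 42.25
eef_pos: [0.4271, 0.0085, 0.2033]
ee_rot: [0.0, 0.758, 0.653, -0.003]
contact_force: [-0.4, 0.0, -1.2]
gripper_width: 0.186
gripper_force: 29.5
```

Call:
{"op": "jog_arm", "data": {
  "delta_pos": [
    [0, 0, 0.5],
    [0, 0, 0.4],
    [0, 0, 0],
    [0, 0, 0],
    [0, 0, 0]
  ],
  "delta_rot": [
    [0, 0, 0],
    [0, 0, 0],
    [0, 0, 0],
    [0, 0, 0],
    [0, 0, 0]
  ],
  "hand": [0.1, 0.1, 0.1, 0.1, 0.1]
}}

```text
t: 42.75
eef_pos: [0.4286, 0.0089, 0.1959]
ee_rot: [0.001, 0.757, 0.653, -0.001]
contact_force: [0.9, 0.1, -1.0]
gripper_width: 0.186
gripper_force: 29.5
```

```bash
python3 d.py .4287 .0102 .1794
```

```text
pose [0.4285 0.009  0.1958] sd [0. 0. 0.]
tool delta cm [0.13 0.   1.64] tilt deg 0.2 tiltvec [-0.001 -0.003 -1.   ] q [-0.75  0.09  0.74  1.9  -0.07  1.18 -0.13] F [-0.2  0.8 -0.4]
```

Call:
{"op": "jog_arm", "data": {
  "delta_pos": [
    [0.12, 0, 0],
    [0, 0, 0.4],
    [0, 0, 0.4],
    [0, 0, 0.3],
    [0, 0, 0]
  ],
  "delta_rot": [
    [0, 0, 0],
    [0, 0, 0],
    [0, 0, 0],
    [0, 0, 0],
    [0, 0, 0]
  ],
  "hand": [0.1, 0.1, 0.1, 0.1, 0.1]
}}

```text
t: 43.35
eef_pos: [0.4278, 0.01, 0.1838]
ee_rot: [0.0, 0.757, 0.653, -0.002]
contact_force: [0.8, -0.9, 0.0]
gripper_width: 0.185
gripper_force: 29.5
```

Call:
{"op": "jog_arm", "data": {
  "delta_pos": [
    [0, 0, 0.2],
    [0, 0, 0.1],
    [0, 0, 0.1],
    [0, 0, 0],
    [0, 0, 0]
  ],
  "delta_rot": [
    [0, 0, 0],
    [0, 0, 0],
    [0, 0, 0],
    [0, 0, 0],
    [0, 0, 0]
  ],
  "hand": [0.1, 0.1, 0.1, 0.1, 0.1]
}}

```text
t: 43.85
eef_pos: [0.4285, 0.01, 0.1806]
ee_rot: [0.001, 0.757, 0.653, -0.002]
contact_force: [-0.0, -0.5, -0.9]
gripper_width: 0.185
gripper_force: 29.5
```

```bash
python3 d.py .4287 .0102 .1794
```

```text
pose [0.4284 0.0101 0.1806] sd [0. 0. 0.]
tool delta cm [0.02 0.02 0.12] tilt deg 0.21 tiltvec [-0.001 -0.003 -1.   ] q [-0.74  0.11  0.74  1.92 -0.08  1.14 -0.12] F [-0.2 -0.4 -0.5]
```

Skirt is around the rim without contact. Last millimetre, release and retreat.

Call:
{"op": "jog_arm", "data": {
  "delta_pos": [
    [0, 0, 0.1],
    [0, 0, 0.03],
    [0, 0, 0],
    [0, 0, 0],
    [0, 0, 0]
  ],
  "delta_rot": [
    [0, 0, 0],
    [0, 0, 0],
    [0, 0, 0],
    [0, 0, 0],
    [0, 0, 0]
  ],
  "hand": [0.1, 0.1, 0.1, 0.25, 0.4]
}}

```text
t: 44.45
eef_pos: [0.4284, 0.01, 0.1791]
ee_rot: [0.001, 0.757, 0.653, -0.002]
contact_force: [-0.8, -0.1, -0.9]
gripper_width: 0.39
gripper_force: 0.0
```

Call:
{"op": "jog_arm", "data": {
  "delta_pos": [
    [0, 0, 0],
    [0, 0, 0],
    [0, 0, -1],
    [0, 0, -2],
    [0, 0, -3]
  ],
  "delta_rot": [
    [0, 0, 0],
    [0, 0, 0],
    [0, 0, 0],
    [0, 0, 0],
    [0, 0, 0]
  ],
  "hand": [0.5, 0.5, 0.5, 0.5, 0.5]
}}

```text
t: 44.95
eef_pos: [0.4273, 0.0101, 0.2393]
ee_rot: [0.0, 0.757, 0.653, -0.003]
contact_force: [0.9, 0.2, 0.1]
gripper_width: 0.497
gripper_force: 0.0
```

Call:
{"op": "jog_arm", "data": {
  "delta_pos": [
    [0, 0, -2],
    [3, 0, 0],
    [3, 0, 0],
    [2, 0, 0],
    [0, 0, 0]
  ],
  "delta_rot": [
    [0, 0, 0],
    [0, 0, 0],
    [0, 0, 0],
    [0, 0, 0],
    [0, 0, 0]
  ],
  "hand": [0.5, 0.5, 0.5, 0.5, 0.5]
}}

```text
t: 45.45
eef_pos: [0.4404, 0.0932, 0.2592]
ee_rot: [0.001, 0.755, 0.655, -0.001]
contact_force: [0.3, 0.6, -0.1]
gripper_width: 0.501
gripper_force: 0.0
```

Call:
{"op": "jog_arm", "data": {
  "delta_pos": [
    [0, 0, 0],
    [0, 0, 0],
    [0, 0, 0],
    [0, 0, 0],
    [0, 0, 0]
  ],
  "delta_rot": [
    [0, 0, 0],
    [0, 0, 0],
    [0, 0, 0],
    [0, 0, 0],
    [0, 0, 0]
  ],
  "hand": [0.5, 0.5, 0.5, 0.5, 0.5]
}}

```text
t: 45.95
eef_pos: [0.4402, 0.0889, 0.2589]
ee_rot: [0.001, 0.758, 0.653, -0.002]
contact_force: [-0.7, 0.2, 0.0]
gripper_width: 0.501
gripper_force: 0.0
```

Run:
```python
from h import *
pose(1)
for c in("side","top"):
    f=arm.grab_frame(c);g=cv2.cvtColor(f["pixels"],cv2.COLOR_BGR2GRAY).astype(int)
    for n in("lid","chamber","plate","tumbler","small_filter","small_press","small_lid","plain_mug","flower_mug"):
        for d in arm.search_frame(c,n)[:1]: print(c,n,round(d["p"],2),np.round(d["box"],1).tolist())
    for nm,r,z,x,y in(("knob",.009,.190,.4285,.0102),("lid",.037,.141,.4285,.0102),("plate",.05,.094,.428,.0102)):
        P=np.array([proj(f,X) for X in circ(r,z,x,y)]);print(nm,P.min(0).round(1),P.max(0).round(1))
        m=int(round(P[:,0].mean()));k=int(round(P[:,1].mean()))+1
        if nm!="plate": print(" row",k,"from",m-20,g[k,m-20:m+21].tolist(),"\n col",m,"from",k-10,g[k-10:k+20,m].tolist())
```

```text
pose [0.4402 0.089  0.2589] sd [0. 0. 0.]
side lid 0.73 [274.9, 178.8, 298.8, 199.8]
side chamber 0.75 [272.1, 200.4, 298.2, 215.9]
side plate 0.7 [269.5, 201.8, 305.7, 219.4]
side tumbler 0.79 [273.4, 217.2, 300.1, 240.1]
side small_filter 0.67 [282.6, 256.6, 313.5, 286.2]
side small_press 0.64 [230.6, 346.2, 244.4, 359.3]
side plain_mug 0.87 [296.3, 290.0, 329.9, 341.9]
side flower_mug 0.76 [286.7, 143.4, 323.5, 179.7]
knob [283.9 177.1] [290.7 180.9]
 row 180 from 267 [143, 160, 163, 168, 178, 180, 179, 169, 159, 152, 137, 131, 153, 182, 177, 157, 130, 88, 47, 28, 27, 30, 53, 94, 130, 139, 141, 147, 155, 160, 163, 163, 163, 163, 166, 172, 174, 173, 175, 182, 190] 
 col 287 from 170 [182, 173, 171, 171, 171, 171, 176, 172, 130, 62, 27, 30, 29, 26, 35, 62, 87, 110, 124, 127, 125, 114, 101, 97, 98, 100, 99, 99, 110, 140]
lid [273.6 185.9] [300.7 202.1]
 row 195 from 267 [194, 191, 170, 141, 143, 146, 134, 113, 112, 103, 95, 95, 97, 97, 98, 98, 98, 99, 100, 100, 100, 100, 99, 100, 99, 98, 98, 97, 96, 94, 98, 106, 109, 108, 121, 125, 121, 116, 112, 105, 114] 
 col 287 from 185 [62, 87,
[... 673 characters left out ...]
21, 120, 122, 80, 85, 86, 87, 83, 84, 84, 29, 26, 28, 27, 30, 27, 54, 85, 86, 85, 82, 84, 98, 91, 110, 126, 138, 139, 138, 137, 138, 138, 139, 138, 139] 
 col 269 from 184 [138, 138, 110, 88, 86, 87, 71, 41, 28, 29, 30, 27, 29, 66, 81, 85, 86, 84, 84, 84, 81, 68, 65, 66, 63, 66, 75, 64, 56, 56]
lid [256.5 188.6] [282.  211.9]
 row 201 from 249 [110, 111, 122, 122, 132, 114, 134, 93, 82, 60, 62, 79, 82, 84, 84, 83, 84, 83, 84, 85, 84, 83, 82, 83, 83, 83, 83, 72, 63, 63, 69, 97, 113, 134, 133, 141, 138, 139, 138, 138, 138] 
 col 269 from 191 [41, 28, 29, 30, 27, 29, 66, 81, 85, 86, 84, 84, 84, 81, 68, 65, 66, 63, 66, 75, 64, 56, 56, 55, 55, 78, 76, 82, 82, 84]
plate [252.9 191.4] [286.3 222.2]
```

```bash
python3 -c "
from bench import arm
print(arm.sign_off())"
```

```text
the job is handed in; nothing more can be done
None
```

The large filter is stacked on the tumbler (plate, chamber, press, lid) and the job is handed in at about 46 s. The last camera check matched the predicted seated positions to within about a pixel, but the verdict was not returned.

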